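# Stack a short post for tack welding

## Robot

A 6-joint arm with a two-finger parallel gripper is mounted at the origin on the work surface. World frame = base frame: x ahead of the robot, y to its left, z up, the work surface at z = 0. Lengths are in m, angles in degrees, forces in N, time in s.
With the tool pointing down it reaches from about 0.375 to 0.9 m from the base axis. Payload 3.1 kg.
Tool frame: the origin (TCP) lies on the centre line of the jaws, within the pads' length; the fingertips stand 17 mm ahead of it and the grasp point (between the pads) lies 2 mm behind it; z points along the fingers, y is the line along which they close (so a half turn about z gives the same grasp; the last joint's range is limited). The gripper opens to 87 mm and grips with 3 to 60 N. Pads are 19 mm wide; open, the fingers measure 117 mm over their backs; the gripper's body (75 mm by 190 mm) begins 51 mm behind the grasp point.
Start: joints at [65.059, 30.224, 82.088, -0, 67.689, -10.227], TCP at [0.159, 0.604, 0.24] pointing down, gripper open.
Joint ranges: [-176.69, 176.69], [-43.24, 126.21], [12.49, 139.97], [-82, 262], [0, 151.66], [-163.58, 163.58]. Speed limits (degrees/s): [159.86, 159.86, 180, 180, 180, 180].

## Interface

Orientations are given as a 3x3 rotation matrix whose columns are the frame's x, y, z axes.
In Python, from rig import bot, imaging, finder gives the robot as it stands. The module is installed in compiled form; this text tells all that it offers.
- The arm moves only by the tool play_rows, never from a script. Its argument "motion" is a list that holds one entry, the list of rows, each a list of 6 numbers: the shift along the tool's x, y, z in a scale on which 1.0 is 0.8 m, then the turn, a rotation vector about the tool's x, y, z in fractions of the full range, 1 being 180 degrees. In form: [[[dx, dy, dz, wx, wy, wz], ...]]. A call has 1 to 8 rows; each row is the pose to reach, as a shift and turn from the pose commanded when the call began, along the tool's axes at that moment; what a row does not reach only later rows make up. A row lasts 1/12 s, in which the tool goes at most 41.7 mm and 7.16 degrees, less where a joint would pass 70% of its speed; a pose out of reach is approached as far as the arm can. No shift or turn number may pass 1 either way. A call with a gripper value outside its range is refused whole. "fingers" is the finger opening in m, from 0 to 0.087, set as the call begins (left out, the last holds). The fingers move at their own pace and stop on an object; the grip force is fixed at half the most. Time passes only in rows, so rows that repeat a pose let the fingers close. It gives the time, the measured TCP pose, the force, the opening and the grip force at its end, in the units of the state.
- bot.read_state(): the state, without advancing time (a new reading comes with each control period).
- imaging.capture(name): name is "scene" or "top" or "wrist"; returns a dict with "frame" (480x640x3 uint8, red, green, blue), "camera_matrix" (3x3 intrinsics, pixels), "R" (3x3) and "t" (3): a world point X has camera coordinates R X + t. Camera axes: x right, y down, z forward; pixel columns grow to the right and rows downward; lengths in m; the calibration is good to about 2 mm. A picture is of the moment at which its call begins. There is no depth.
- bot.hand_in(): hands the job in; it is judged then, once.
Trained networks look in the newest picture that a camera, given by its name, has taken for a name from the list of things; names that differ only in an ending like _2 or _b are one class to them, and where a whole thing is asked for, a point or a joint stands for the part that bears it (a point fixed in the world has none). Each returns a list of dicts, best first, with "confidence" (0 to 1); they miss things now and then, are a little off and sometimes report something else, mostly with a low value. They report only what shows in the picture. A call takes as long as a camera call. They do not tell look-alikes from the thing itself.
- finder.recognise(camera, name): "at" ([x, y, z] in m, in world coordinates, good to about 4 mm: the middle of the surface that is visible of it).
- finder.outline_of(camera, name): "pixels" (480x640 bool, what is visible of it).
The state is a dict: "time_s": time; "joint_positions": joint angles; "qvel": joint speeds; "tau": joint torques, N m; "position": TCP position; "tcp_rot": TCP orientation; "force": force on the tool from outside, world axes, zero at the start; "moment": the same for the moment, N m; "opening": opening from 0.0 (shut) to 1.0 (fully open); "grasp_force": force on a finger pad.
Only numpy, scipy, OpenCV 4.12 (cv2) and the standard library are available. Lean on these libraries where they do the work, as an engineer would, in place of code of your own. Each camera call takes 0.05 s, during which the arm holds its last target. There are 200 camera calls.

## Task

Set up the short post on the copper welding turntable: first draw the bright foot plate out from under the blue beam without disturbing the beam, and lay it on the turntable's centre, lengthways along the yellow line. Then stand the square tube stub on the middle of the foot plate with its sides square to it, lay the red head plate centred on the stub, lengthways like the foot plate, and last set the brass weight on the middle of the head plate. Leave the round tube stub where it stands, and let go of everything.

Things in the scene. Friction and masses are not known exactly. Their poses are not given: they have to be found in the camera images.
- turntable: Fixed welding turntable that does not turn: flat copper disc 180 mm across on a blue 130 mm square base; its flat top is 40 mm above the bench. Origin on its axis at bench level, z up; a painted yellow line 8 mm wide runs right across the top through the centre along its x axis.
- rests: Pair of fixed yellow flat bars on the bench, each 70 (x) x 30 (y) x 13 mm high, centred at y = +70 and -70 mm, leaving 110 mm free between them. Origin midway between them at bench level, z up; -x is the side towards the robot, to which the foot plate sticks out.
- beam: Loose blue square tube, 40 (x) x 180 (y) x 40 mm high, about 0.8 kg, lying across the two yellow rests, its underside 13 mm above the bench, its long axis y. Origin at the centre of its underside. Must stay as it lies.
- foot_plate: Bright bare metal plate, 130 (x) x 50 (y) x 10 mm thick, 0.5 kg, four dark hole marks near its corners. Lies flat on the bench between the rests, under the beam with 3 mm free above it; some 70 mm of its length sticks out on the rests' -x side, 20 mm on the other. Slid level about 75 mm along the rests' -x it is clear. Origin: centre of its underside, x along its length, z up.
- square_stub: Upright piece of bare steel square tube, 40 x 40 mm outside, walls 4 mm, 60 mm high, open at both ends, about 0.27 kg. Origin at the centre of its underside, x and y square to its sides, z up.
- head_plate: Red painted plate, 80 (x) x 50 (y) x 10 mm thick, about 0.31 kg, with one dark spot in the middle of its top, lying flat. Origin at the centre of its underside, x along its 80 mm length, z up.
- weight: Round brass weight 48 mm across and 30 mm high with a black upright knob on it, 28 mm across, rising from 30 to 64 mm above the underside; about 0.45 kg. Grip it by the knob. Origin at the centre of its underside, z up.
- round_stub: Upright piece of round steel tube, 40 mm across, 60 mm high; not part of this job, to be left standing. Origin at the centre of its underside.
Mind the look-alikes: they are no part of the job. There is more than one size of the turntable; the job needs the middle-sized.

How it is judged:
By the outcome, as a careful person would: the job done as asked, in the order asked, and still so for the second after the job is handed in, with the robot touching nothing.
It also fails if it takes over 128 s, if anything falls off the work surface, if the arm or the gripper's body presses on something with over 40 N, if the wrist force passes 120 N, or if a joint passes its speed limit or range.

## Working session

There is one attempt and no reset: what is moved stays moved. The work goes in short steps, Python scripts to look and compute and a tool call to move; the robot and the scene stay as the last step left them, time stands still between calls to the robot, and variables do not carry over. Pictures are saved under pics/ and viewed, at most 14 in all, crops included, and the job is handed in when it is done.

Besides the shell and the picture viewer there is one more tool, called after "Request:" by a JSON object that holds its "method" and its "body". play_rows: Moves the arm, as the interface text tells. Its arguments: {"type":"object","properties":{"motion":{"type":"array"},"fingers":{"type":"number"}},"required":["motion"]}

```bash
ls; mkdir -p pics; cat > h.py <<'E'
import numpy as np, cv2
from rig import bot, imaging, finder
np.set_printoptions(precision=4, suppress=True)
def snap(cam, fn=None):
    c=imaging.capture(cam)
    if fn: cv2.imwrite('pics/'+fn, c['frame'][:,:,::-1])
    return c
def unproj(c,uv,z):
    K,R,t=map(np.array,(c['camera_matrix'],c['R'],c['t']))
    uv=np.atleast_2d(uv).astype(float)
    d=np.c_[uv,np.ones(len(uv))]@np.linalg.inv(K).T@R
    o=-R.T@t
    return o+d*((z-o[2])/d[:,2])[:,None]
def proj(c,X):
    K,R,t=map(np.array,(c['camera_matrix'],c['R'],c['t']))
    p=(np.atleast_2d(X)@R.T+t)@K.T
    return p[:,:2]/p[:,2:]
E
python3 - <<'E'
from h import *
for cam in ('scene','top','wrist'):
    c=snap(cam,cam+'0.png'); print(cam,'cam pos',-np.array(c['R']).T@c['t'])
    for n in 'turntable rests beam foot_plate square_stub head_plate weight round_stub'.split():
        print(n,[(np.round(d['at'],3).tolist(),round(d['confidence'],2)) for d in finder.recognise(cam,n)])
print(bot.read_state())
E
```

```text
pics
scene cam pos [ 1.4188 -0.2767  0.701 ]
turntable [([0.527, 0.321, 0.041], 0.86), ([0.436, 0.568, 0.054], 0.85), ([0.322, 0.314, 0.028], 0.74)]
rests [([0.582, -0.369, 0.01], 0.64)]
beam [([0.551, -0.324, 0.048], 0.89)]
foot_plate [([0.568, -0.312, 0.011], 0.89)]
square_stub [([0.484, 0.065, 0.043], 0.55)]
head_plate [([0.655, -0.11, 0.008], 0.65)]
weight [([0.474, -0.103, 0.029], 0.62)]
round_stub [([0.653, 0.106, 0.039], 0.91)]
top cam pos [0.3822 0.1181 1.0385]
turntable [([0.406, 0.594, 0.051], 0.95), ([0.506, 0.335, 0.04], 0.77), ([0.303, 0.316, 0.029], 0.72)]
rests [([0.533, -0.276, 0.011], 0.98), ([0.458, -0.09, 0.029], 0.37)]
beam [([0.536, -0.317, 0.05], 0.87)]
foot_plate [([0.492, -0.322, 0.005], 0.84)]
square_stub [([0.472, 0.072, 0.058], 0.59), ([0.507, 0.335, 0.039], 0.54)]
head_plate [([0.647, -0.106, 0.01], 0.94)]
weight [([0.456, -0.092, 0.029], 0.6)]
round_stub [([0.643, 0.108, 0.046], 0.79)]
wrist cam pos [0.0869 0.623  0.3848]
turntable [([0.325, 0.597, 0.051], 0.74)]
rests []
beam []
foot_plate []
square_stub []
head_plate []
weight []
round_stub []
{'time_s': 1.35, 'joint_positions': array([ 65.058 ,  30.2246,  82.0871,   0.0024,  67.6889, -10.2297]), 'qvel': array([-0.0919, -0.0903, -0.0025,  0.0697, -0.0357,  0.0242]), 'tau': array([ -0.0002, -44.0013, -17.6968,   0.0633,   0.0509,  -0.    ]), 'position': array([0.1587, 0.6045, 0.2395]), 'tcp_rot': array([[-0.9672,  0.254 , -0.    ],
       [ 0.254 ,  0.9672,  0.    ],
       [ 0.    , -0.    , -1.    ]]), 'force': array([ 0.1334,  0.655 , -0.2594]), 'moment': array([ 0.0063,  0.0377, -0.0478]), 'grasp_force': 0.0, 'opening': 1.0008347828450759}
```

View pics/top0.png

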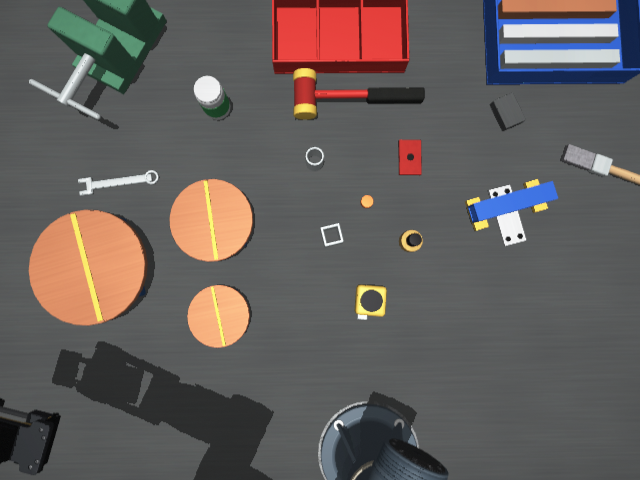

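View pics/scene0.png

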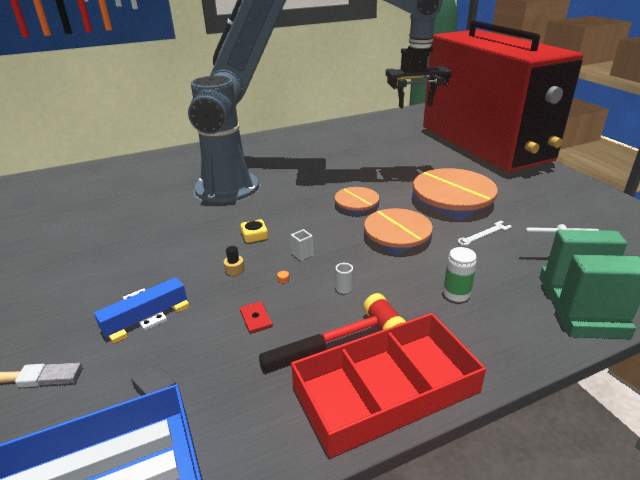

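The top view shows the middle-sized turntable at about (211,220), the foot plate around (507,215) under the blue beam, the square stub at (332,234), the head plate at (410,157), the weight at (411,240) and the round stub at (315,156). The scene view agrees. Next I measure outlines from the top camera.

```bash
cat >> h.py <<'E'
def rect(c,mask,z):
    m=mask.astype(np.uint8); cs,_=cv2.findContours(m,cv2.RETR_EXTERNAL,cv2.CHAIN_APPROX_NONE)
    k=max(cs,key=cv2.contourArea)[:,0]
    P=unproj(c,k,z)[:,:2].astype(np.float32)
    (x,y),(w,h),a=cv2.minAreaRect(P*1000)
    if h>w: w,h,a=h,w,a+90
    return np.round([x,y,w,h,a],1)
E
python3 - <<'E'
from h import *
c=snap('top')
for n,z in dict(turntable=.04,rests=.013,beam=.053,foot_plate=.01,square_stub=.06,head_plate=.01,weight=.03,round_stub=.06).items():
    for d in finder.outline_of('top',n):
        print(n,round(d['confidence'],2),d['pixels'].sum(),rect(c,d['pixels'],z))
print(c['camera_matrix'])
# yellow line on the mid turntable
f=c['frame'];h=cv2.cvtColor(f,cv2.COLOR_RGB2HSV)
m=(h[...,0]>22)&(h[...,0]<35)&(h[...,1]>120)&(h[...,2]>120)
mm=np.zeros_like(m);mm[170:268,165:258]=m[170:268,165:258]
print('line',mm.sum(),rect(c,mm,.04))
E
```

```text
turntable 0.94 10788 [410.  594.5 249.9 246.1 107.9]
turntable 0.75 5356 [507.  334.1 175.9 174.8 179.4]
turntable 0.62 3080 [301.6 316.7 131.3 128.1  89.3]
rests 0.81 391 [ 492.9 -258.1   32.9   17.5  107.7]
beam 0.73 1743 [ 538.2 -315.6  196.3   43.   105. ]
foot_plate 0.98 786 [ 483.9 -326.9   66.4   49.3   12.5]
square_stub 0.54 184 [469.9  74.5  41.7  40.6  13.3]
head_plate 0.58 792 [ 647.4 -107.5   83.    49.8  178.5]
weight 0.84 403 [458.  -98.6  50.2  45.6 115.7]
round_stub 0.52 244 [632.  109.5  47.9  38.6 179.5]
[[465.1104   0.     315.5734]
 [  0.     465.1104 237.844 ]
 [  0.       0.       1.    ]]
line 308 [506.2 334.2 171.4   8.7   8.2]
```

```bash
cat >> h.py <<'E'
def goal(x,y,z,yaw,cur=None):
    s=bot.read_state(); p=np.array(s['position']) if cur is None else np.array(cur[:3]); R=np.array(s['tcp_rot'])
    a=np.radians(yaw); Rg=np.array([[np.cos(a),np.sin(a),0],[np.sin(a),-np.cos(a),0],[0,0,-1]])
    d=R.T@(np.array([x,y,z])-p); w=np.degrees(cv2.Rodrigues(R.T@Rg)[0].ravel())
    n=max(np.linalg.norm(d)/.0417,np.linalg.norm(w)/7.16)
    print('row',np.round(d,4).tolist(),np.round(w,2).tolist(),'rows>=%.1f'%n, 't',round(s['time_s'],2),'F',np.round(s['force'],1),'op',round(s['opening']*87,1))
E
python3 - <<'E'
from h import *
c=snap('wrist');s=bot.read_state();T=s['tcp_rot']
print('cam in tool',T.T@(-c['R'].T@c['t']-s['position']),'axis',T.T@c['R'].T, c['camera_matrix'][0])
goal(.46,.33,.24,8.2)
E
```

```text
cam in tool [ 0.0741 -0.0004 -0.1452] axis [[-0.0003 -0.9626 -0.271 ]
 [ 1.     -0.0005  0.0007]
 [-0.0008 -0.271   0.9626]] [333.9859   0.     325.092 ]
row [-0.3611, -0.189, -0.0005] [0.0, 0.0, 157.09] rows>=21.9 t 1.85 F [-0.3  1.2  0. ] op 86.8
```

Careful with the scale: shifts go in shares of 0.8 m and turns go in shares of 180 degrees. That gives: -0.36 m / 0.8 = -0.45, -0.19 m / 0.8 = -0.2375, 157 degrees / 180 = 0.8722.

Request:
{"method": "play_rows", "body": {"motion": [[[-0.45,-0.2375,0.0375,0,0,0.8722],[-0.45,-0.2375,0.0375,0,0,0.8722],[-0.45,-0.2375,0.0375,0,0,0.8722],[-0.45,-0.2375,0.0375,0,0,0.8722],[-0.45,-0.2375,0.0375,0,0,0.8722],[-0.45,-0.2375,0.0375,0,0,0.8722],[-0.45,-0.2375,0.0375,0,0,0.8722],[-0.45,-0.2375,0.0375,0,0,0.8722]]]}}

```text
time_s: 2.52
position: [0.4049, 0.3783, 0.2152]
tcp_rot: [[-0.303, 0.953, 0.0], [0.953, 0.303, 0.0], [0.0, 0.001, -1.0]]
force: [0.6, 0.3, 0.5]
opening: 1.0
grasp_force: 0.0
```

```bash
python3 -c "
from h import *
print(bot.read_state()['position']);goal(.48,.33,.2,8.2)"
```

```text
[0.4049 0.3783 0.2152]
row [-0.0688, 0.0569, 0.0152] [0.01, -0.04, 99.44] rows>=13.9 t 2.52 F [0.6 0.3 0.5] op 87.0
```

Scaled: -0.069 m / 0.8 = -0.0863, 0.057 m / 0.8 = 0.0713, 57 degrees / 180 = 0.3167.

Request:
{"method": "play_rows", "body": {"motion": [[[-0.0863,0.0713,0.0188,0,0,0.3167],[-0.0863,0.0713,0.0188,0,0,0.3167],[-0.0863,0.0713,0.0188,0,0,0.3167],[-0.0863,0.0713,0.0188,0,0,0.3167],[-0.0863,0.0713,0.0188,0,0,0.3167],[-0.0863,0.0713,0.0188,0,0,0.3167],[-0.0863,0.0713,0.0188,0,0,0.3167],[-0.0863,0.0713,0.0188,0,0,0.3167]]]}}

```text
time_s: 3.18
position: [0.4794, 0.3316, 0.2001]
tcp_rot: [[0.634, 0.773, 0.0], [0.773, -0.634, 0.0], [0.0, 0.0, -1.0]]
force: [0.6, 0.1, 0.5]
opening: 1.002
grasp_force: 0.0
```

Scaled: 42.4 degrees / 180 = 0.2356.

Request:
{"method": "play_rows", "body": {"motion": [[[0,0,0,0,0,0.2356],[0,0,0,0,0,0.2356],[0,0,0,0,0,0.2356],[0,0,0,0,0,0.2356],[0,0,0,0,0,0.2356],[0,0,0,0,0,0.2356],[0,0,0,0,0,0.2356],[0,0,0,0,0,0.2356]]]}}

```text
time_s: 3.85
position: [0.4793, 0.3317, 0.2001]
tcp_rot: [[0.988, 0.152, 0.0], [0.152, -0.988, 0.0], [0.0, -0.0, -1.0]]
force: [0.2, 0.3, 0.4]
opening: 1.0
grasp_force: 0.0
```

```bash
python3 - <<'E'
from h import *
c=snap('wrist','w1.png')
print(bot.read_state()['position'])
for d in finder.outline_of('wrist','turntable'):
    print(round(d['confidence'],2),d['pixels'].sum(),rect(c,d['pixels'],.04))
f=c['frame'];h=cv2.cvtColor(f,cv2.COLOR_RGB2HSV)
m=((h[...,0]>22)&(h[...,0]<35)&(h[...,1]>120)&(h[...,2]>120)).astype(np.uint8)
n,l,st,_=cv2.connectedComponentsWithStats(m)
for i in range(1,n):
    if st[i,4]>150: print(st[i],rect(c,l==i,.04))
goal(.47,.075,.16,13)
E
```

```text
[0.4792 0.3317 0.2001]
0.89 22673 [447.9 552.9 169.2 162.5  88. ]
0.82 3929 [332.  325.3 125.6  53.9  98.8]
0.55 29972 [508.2 335.2 178.1 177.5 127.4]
[ 274   94   66  190 2209] [509.4 333.5 168.3  54.3  23. ]
[   0  160   45  119 1454] [439.4 617.2 113.7  13.3  16. ]
[304 338   9  34 234] [339.8 328.1  40.1   7.7  11.7]
row [-0.048, 0.2524, 0.0401] [-0.0, -0.0, -4.28] rows>=6.2 t 3.95 F [0.6 0.5 0.5] op 87.1
```

View pics/w1.png

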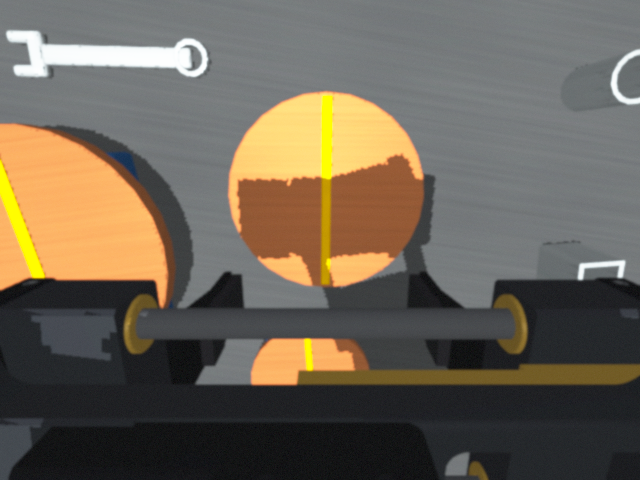

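The wrist view shows the middle turntable at (327,189) with its line from about (327,97) to (325,283). Wrist and top positions agree to about 1 mm at z = 0.04. Next, look at the stub and the foot plate.

```bash
cat >> h.py <<'E'
def tri(c1,u1,c2,u2):
    P=[np.array(c['camera_matrix'])@np.c_[c['R'],c['t']] for c in (c1,c2)]
    X=cv2.triangulatePoints(P[0],P[1],np.array(u1,float).reshape(2,1),np.array(u2,float).reshape(2,1)).ravel()
    return X[:3]/X[3]
def cen(mask):
    k=max(cv2.findContours(mask.astype(np.uint8),cv2.RETR_EXTERNAL,cv2.CHAIN_APPROX_NONE)[0],key=cv2.contourArea)
    return k[:,0].mean(0)
E
python3 - <<'E'
from h import *
c=snap('wrist'); ct=snap('top')
h=cv2.cvtColor(c['frame'],cv2.COLOR_RGB2HSV)
m=(h[...,0]>24)&(h[...,0]<35)&(h[...,1]>150); mm=np.zeros_like(m); mm[95:282,316:338]=m[95:282,316:338]
v,u=np.nonzero(mm); P=unproj(c,np.c_[u,v],.04)[:,:2].astype(np.float32)
vx,vy,x,y=cv2.fitLine(P,cv2.DIST_HUBER,0,.001,.001).ravel(); print('line',np.degrees(np.arctan2(vy,vx)),x,y,len(u))
mw=[d['pixels'] for d in finder.outline_of('wrist','turntable') if d['pixels'][230,300]][0]
mt=[d['pixels'] for d in finder.outline_of('top','turntable') if d['pixels'][220,195]][0]
print('tri',tri(c,cen(mw),ct,cen(mt)))
goal(.43,.07,.16,13)
E
```

```text
line 9.038917 0.55509454 0.3421657 1001Traceback (most recent call last):
  File "<stdin>", line 8, in <module>
IndexError: list index out of range
```

```bash
python3 - <<'E'
from h import *
goal(.42,.075,.16,13)
E
```

```text
row [-0.0971, 0.2449, 0.04] [0.0, -0.0, -4.36] rows>=6.4 t 4.15 F [-0.1  0.4  0.6] op 86.8
```

Scaled: 0.245 m / 0.8 = 0.3063, 0.04 m / 0.8 = 0.05, -4.3 degrees / 180 = -0.0239.

Request:
{"method": "play_rows", "body": {"motion": [[[-0.1213,0.3063,0.05,0,0,-0.0239],[-0.1213,0.3063,0.05,0,0,-0.0239],[-0.1213,0.3063,0.05,0,0,-0.0239],[-0.1213,0.3063,0.05,0,0,-0.0239],[-0.1213,0.3063,0.05,0,0,-0.0239],[-0.1213,0.3063,0.05,0,0,-0.0239],[-0.1213,0.3063,0.05,0,0,-0.0239],[-0.1213,0.3063,0.05,0,0,-0.0239]]]}}

```text
time_s: 4.82
position: [0.4186, 0.0722, 0.1596]
tcp_rot: [[0.976, 0.219, -0.002], [0.219, -0.976, -0.0], [-0.002, -0.0, -1.0]]
force: [-0.3, 0.4, 1.0]
opening: 1.0
grasp_force: 0.0
```

```bash
python3 - <<'E'
from h import *
c=snap('wrist','w2.png'); ct=snap('top')
for n,z in (('square_stub',.06),('weight',.03),('head_plate',.01),('round_stub',.06)):
    A=finder.outline_of('wrist',n);B=finder.outline_of('top',n)
    for a in A: print(n,round(a['confidence'],2),a['pixels'].sum(),cen(a['pixels']),rect(c,a['pixels'],z))
    for b in B: print('  top',rect(ct,b['pixels'],z))
    if A and B: print('  tri',tri(c,cen(A[0]['pixels']),ct,cen(B[0]['pixels'])))
goal(.44,-.33,.16,15)
E
```

```text
square_stub 0.69 2075 [337.1296 175.6435] [471.2  74.9  41.   40.8  11.9]
weight 0.81 3862 [533.2877 232.9292] [ 457.8 -101.5   80.9   45.7   77.7]
  top [457.1 -98.9  50.4  45.9  89.4]
  tri [ 0.4583 -0.0985  0.0321]
head_plate 0.68 3605 [604.371   25.8597] [ 625.8 -103.7   54.9   41.    90.7]
  top [ 648.6 -106.1   85.5   50.4    0.3]
  top [ 485.5 -326.4   67.4   52.9   13.3]
  tri [ 0.6489 -0.1158 -0.0208]
  top [633.1 110.6  45.8  36.4 179.4]
  top [ 487.3 -240.9   29.9   16.   106.2]
row [-0.0717, 0.3999, 0.0001] [0.0, -0.02, -2.01] rows>=9.7 t 5.32 F [-0.8  0.5  0.2] op 86.8
```

View pics/w2.png

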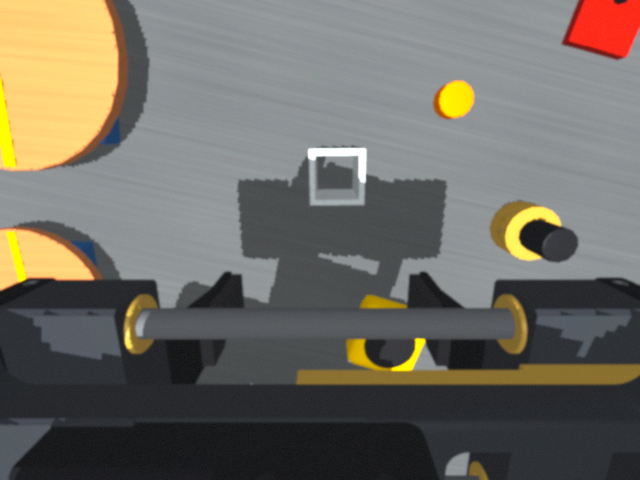

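The wrist view shows the square stub at (337,176) almost square to the tool, and the weight at (527,230). On to the foot plate.

Scaled: 0.4 m / 0.8 = 0.5, -0.072 m / 0.8 = -0.09, -2 degrees / 180 = -0.0111.

Request:
{"method": "play_rows", "body": {"motion": [[[-0.0438,0.25,0,0,0,-0.0056],[-0.09,0.5,0,0,0,-0.0111],[-0.09,0.5,0,0,0,-0.0111],[-0.09,0.5,0,0,0,-0.0111],[-0.09,0.5,0,0,0,-0.0111],[-0.09,0.5,0,0,0,-0.0111],[-0.09,0.5,0,0,0,-0.0111],[-0.09,0.5,0,0,0,-0.0111]]]}}

```text
time_s: 5.98
position: [0.4354, -0.2598, 0.1601]
tcp_rot: [[0.966, 0.257, 0.0], [0.257, -0.966, 0.0], [0.0, -0.0, -1.0]]
force: [0.5, 1.2, -0.8]
opening: 0.998
grasp_force: 0.0
```

Scaled: 0.068 m / 0.8 = 0.085, -0.012 m / 0.8 = -0.015.

Request:
{"method": "play_rows", "body": {"motion": [[[-0.015,0.085,0,0,0,0],[-0.015,0.085,0,0,0,0],[-0.015,0.085,0,0,0,0],[-0.015,0.085,0,0,0,0]]]}}

```text
time_s: 6.32
position: [0.4415, -0.3281, 0.1598]
tcp_rot: [[0.967, 0.255, 0.0], [0.255, -0.967, 0.0], [0.0, 0.0, -1.0]]
force: [-0.3, 0.5, 0.8]
opening: 0.999
grasp_force: 0.0
```

```bash
python3 - <<'E'
from h import *
c=snap('wrist','w3.png'); ct=snap('top')
for n,z in (('foot_plate',.01),('beam',.053),('rests',.013)):
    A=finder.outline_of('wrist',n);B=finder.outline_of('top',n)
    for a in A: print(n,round(a['confidence'],2),a['pixels'].sum(),cen(a['pixels']),rect(c,a['pixels'],z))
    for b in B: print('  top',rect(ct,b['pixels'],z))
    if A and B: print('  tri',tri(c,cen(A[0]['pixels']),ct,cen(B[0]['pixels'])))
print(bot.read_state()['position'])
E
```

```text
foot_plate 0.82 5605 [338.1027 180.6084] [ 485.7 -328.6   68.2   49.6   14.1]
  top [ 485.3 -326.4   70.5   53.8   12.8]
  tri [ 0.488  -0.3276 -0.0025]
beam 0.57 15529 [352.6699 110.9002] [ 539.6 -322.4  180.6   41.3  105.1]
  top [ 537.2 -315.9  193.7   40.4  105.2]
  top [505.4 330.2 174.4 173.8  90. ]
  tri [ 0.5407 -0.3234  0.0358]
rests 0.81 2289 [264.7477 152.8598] [ 493.7 -261.4   31.3   17.8  107.4]
  top [ 484.4 -324.7   66.9   54.7   15.3]
  tri [ 0.4857 -0.2798  0.1039]
[ 0.4415 -0.3257  0.1602]
```

View pics/w3.png

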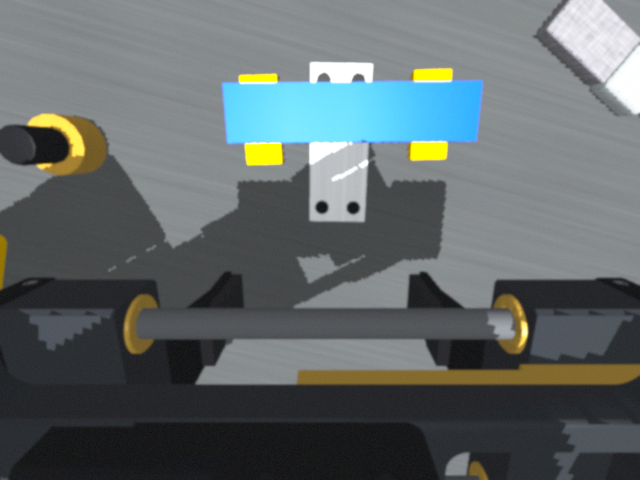

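The wrist view shows the plate with its near edge at row 221 (columns 309–365), its far edge at row 62 (310–373), and the beam between rows 82 and 143.

```bash
python3 - <<'E'
from h import *
c=snap('wrist'); g=cv2.cvtColor(c['frame'],cv2.COLOR_RGB2GRAY)
p=cv2.cornerSubPix(g,np.float32([[309,221],[365,221],[310,62],[373,62]]).reshape(-1,1,2),(4,4),(-1,-1),(3,30,.01)).reshape(-1,2)
P=unproj(c,p,.01)[:,:2]; print(p,P*1000)
n=(P[0]+P[1])/2; f=(P[2]+P[3])/2
ang=lambda d:np.degrees(np.arctan2(d[1],d[0]))
print('w',np.linalg.norm(P[0]-P[1]),np.linalg.norm(P[2]-P[3]),'L',np.linalg.norm(f-n),ang(f-n),ang(P[0]-P[1])-90,'centre',(n+f)/2)
u=(f-n)/np.linalg.norm(f-n)
print('grasp pt 28 from end',n+.028*u)
b=unproj(c,[[223,82],[481,80],[225,143],[480,143]],.053)[:,:2]; print('beam',b*1000)
goal(*(n+.028*u),.06,14.5)
E
```

```text
[[311.9937 220.9084]
 [366.5276 222.1536]
 [313.1841  62.7311]
 [376.0686  64.1506]] [[ 446.0644 -312.2691]
 [ 457.7004 -360.2722]
 [ 571.79   -281.0922]
 [ 583.7838 -330.0145]]
w 0.049393250794943 0.050371029294498 L 0.12959745524952038 13.710808221485182 13.625724223419638 centre [ 0.5148 -0.3209]
grasp pt 28 from end [ 0.4791 -0.3296]
beam [[ 535.3683 -227.4195]
 [ 582.699  -399.7857]
 [ 495.582  -236.0781]
 [ 543.3716 -415.0016]]
row [0.0353, 0.0133, 0.1002] [-0.01, 0.0, 0.46] rows>=2.6 t 6.77 F [ 0.3 -0.1 -0.1] op 86.7
```

Scaled: 0.13 m / 0.8 = 0.1625, 0.0353 m / 0.8 = 0.0441, 1.2 degrees / 180 = 0.0067.

Request:
{"method": "play_rows", "body": {"motion": [[[0.0225,0.0088,0.0375,0,0,0.0033],[0.0441,0.0166,0.0813,0,0,0.0067],[0.0441,0.0166,0.125,0,0,0.0067],[0.0441,0.0166,0.15,0,0,0.0067],[0.0441,0.0166,0.1625,0,0,0.0067],[0.0441,0.0166,0.1625,0,0,0.0067],[0.0441,0.0166,0.1625,0,0,0.0067]]], "fingers": 0.07}}

```text
time_s: 7.35
position: [0.4791, -0.3306, 0.0303]
tcp_rot: [[0.972, 0.237, 0.0], [0.237, -0.972, -0.0], [0.0, 0.0, -1.0]]
force: [0.4, -0.5, 0.2]
opening: 0.804
grasp_force: 0.0
```

```bash
python3 - <<'E'
from h import *
print(bot.read_state()['position']); goal(.4791,-.3296,.019,13.7)
E
```

```text
[ 0.4791 -0.3306  0.0303]
row [0.0002, -0.001, 0.0113] [0.0, -0.0, 0.0] rows>=0.3 t 7.35 F [ 0.4 -0.5  0.2] op 70.0
```

Scaled: 0.0113 m / 0.8 = 0.0141, 0.006 m / 0.8 = 0.0075.

Request:
{"method": "play_rows", "body": {"motion": [[[0,-0.0006,0.0075,0,0,0],[0,-0.0006,0.0141,0,0,0],[0,-0.0006,0.0141,0,0,0]]]}}

```text
time_s: 7.6
position: [0.4789, -0.3303, 0.0191]
tcp_rot: [[0.972, 0.237, 0.001], [0.237, -0.972, -0.001], [0.0, 0.001, -1.0]]
force: [0.4, 0.6, 0.5]
opening: 0.809
grasp_force: 0.0
```

Request:
{"method": "play_rows", "body": {"motion": [[[0,0,0,0,0,0],[0,0,0,0,0,0],[0,0,0,0,0,0],[0,0,0,0,0,0],[0,0,0,0,0,0],[0,0,0,0,0,0],[0,0,0,0,0,0],[0,0,0,0,0,0]]], "fingers": 0.03}}

```text
time_s: 8.27
position: [0.4788, -0.33, 0.0191]
tcp_rot: [[0.972, 0.237, 0.0], [0.237, -0.972, 0.0], [0.0, 0.0, -1.0]]
force: [-0.4, 0.4, 4.5]
opening: 0.568
grasp_force: 30.0
```

Gripped: 0.568 × 87 = 49.4 mm, 30 N. Slide it out level.

Scaled: -0.055 m / 0.8 = -0.0688, -0.05 m / 0.8 = -0.0625.

Request:
{"method": "play_rows", "body": {"motion": [[[-0.0038,0,0,0,0,0],[-0.0125,0,0,0,0,0],[-0.025,0,0,0,0,0],[-0.0375,0,0,0,0,0],[-0.05,0,0,0,0,0],[-0.0625,0,0,0,0,0],[-0.0688,0,0,0,0,0],[-0.0688,0,0,0,0,0]]]}}

```text
time_s: 8.93
position: [0.4248, -0.3441, 0.0191]
tcp_rot: [[0.972, 0.235, 0.0], [0.235, -0.972, -0.001], [0.0, 0.001, -1.0]]
force: [-0.3, -2.5, 3.4]
opening: 0.57
grasp_force: 30.0
```

Request:
{"method": "play_rows", "body": {"motion": [[[-0.0063,0,0,0,0,0],[-0.0188,0,0,0,0,0],[-0.0313,0,0,0,0,0],[-0.0375,0,0,0,0,0],[-0.0375,0,0,0,0,0],[-0.0375,0,0,0,0,0]]]}}

```text
time_s: 9.43
position: [0.396, -0.3508, 0.019]
tcp_rot: [[0.972, 0.237, -0.0], [0.237, -0.972, -0.001], [-0.001, 0.001, -1.0]]
force: [-0.9, -1.6, 6.4]
opening: 0.567
grasp_force: 30.0
```

Request:
{"method": "play_rows", "body": {"motion": [[[0,0,0,0,0,0],[0,0,0,0,0,0],[0,0,0,0,0,0],[0,0,0,0,0,0]]], "fingers": 0.07}}

```text
time_s: 9.77
position: [0.3957, -0.3494, 0.0183]
tcp_rot: [[0.971, 0.237, -0.001], [0.237, -0.971, 0.002], [-0.001, -0.002, -1.0]]
force: [-0.8, -0.5, 0.0]
opening: 0.766
grasp_force: 0.0
```

Scaled: -0.12 m / 0.8 = -0.15, -0.11 m / 0.8 = -0.1375.

Request:
{"method": "play_rows", "body": {"motion": [[[-0.025,0,-0.05,0,0,0],[-0.05,0,-0.1,0,0,0],[-0.0625,0,-0.1375,0,0,0],[-0.0625,0,-0.15,0,0,0],[-0.0625,0,-0.15,0,0,0],[-0.0625,0,-0.15,0,0,0]]]}}

```text
time_s: 10.27
position: [0.3478, -0.3619, 0.1388]
tcp_rot: [[0.972, 0.237, 0.0], [0.237, -0.972, -0.001], [0.0, 0.001, -1.0]]
force: [0.3, -0.2, -0.0]
opening: 0.803
grasp_force: 0.0
```

```bash
python3 - <<'E'
from h import *
c=snap('wrist','w4.png')
for n,z in (('foot_plate',.01),('beam',.053)):
    for a in finder.outline_of('wrist',n): print(n,round(a['confidence'],2),a['pixels'].sum(),cen(a['pixels']),rect(c,a['pixels'],z))
print(bot.read_state()['position'])
E
```

```text
foot_plate 0.7 11363 [326.0106 120.6208] [ 431.9 -342.1  130.6   50.8   13.6]
[ 0.3474 -0.3608  0.1372]
```

View pics/w4.png

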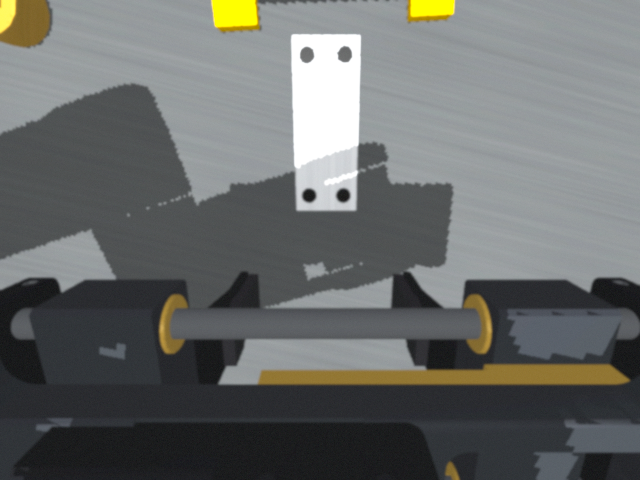

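The plate lies clear of the beam, in columns 292–360 and rows 35–210, with its centre at (0.432, -0.342) as expected. Regrip at the centre.

```bash
python3 - <<'E'
from h import *
goal(.432,-.342,.03,13.6)
E
```

```text
row [0.0867, 0.0021, 0.1071] [-0.19, 0.06, 0.13] rows>=3.3 t 10.42 F [ 0.5 -0.8 -0.3] op 70.1
```

Scaled: 0.12 m / 0.8 = 0.15, 0.0866 m / 0.8 = 0.1083.

Request:
{"method": "play_rows", "body": {"motion": [[[0.05,0.0013,0.0125,0,0,0],[0.1083,0.0019,0.05,0,0,0],[0.1083,0.0019,0.0938,0,0,0],[0.1083,0.0019,0.125,0,0,0],[0.1083,0.0019,0.14,0,0,0],[0.1083,0.0019,0.15,0,0,0],[0.1083,0.0019,0.15,0,0,0],[0.1083,0.0019,0.15,0,0,0]]]}}

```text
time_s: 11.08
position: [0.4319, -0.3428, 0.0188]
tcp_rot: [[0.972, 0.237, -0.0], [0.237, -0.972, 0.0], [-0.0, -0.0, -1.0]]
force: [0.3, -0.1, -0.1]
opening: 0.802
grasp_force: 0.0
```

Request:
{"method": "play_rows", "body": {"motion": [[[0,0,0,0,0,0],[0,0,0,0,0,0],[0,0,0,0,0,0],[0,0,0,0,0,0],[0,0,0,0,0,0],[0,0,0,0,0,0],[0,0,0,0,0,0],[0,0,0,0,0,0]]], "fingers": 0.03}}

```text
time_s: 11.75
position: [0.4318, -0.3425, 0.0189]
tcp_rot: [[0.972, 0.236, -0.001], [0.236, -0.972, 0.001], [-0.001, -0.001, -1.0]]
force: [-1.9, 2.1, 3.2]
opening: 0.571
grasp_force: 30.0
```

Scaled: -0.12 m / 0.8 = -0.15, -0.11 m / 0.8 = -0.1375.

Request:
{"method": "play_rows", "body": {"motion": [[[0,0,-0.0063,0,0,0],[0,0,-0.0188,0,0,0],[0,0,-0.0438,0,0,0],[0,0,-0.075,0,0,0],[0,0,-0.1125,0,0,0],[0,0,-0.1375,0,0,0],[0,0,-0.15,0,0,0],[0,0,-0.15,0,0,0]]]}}

```text
time_s: 12.42
position: [0.4332, -0.3443, 0.1412]
tcp_rot: [[0.972, 0.237, 0.004], [0.237, -0.972, -0.005], [0.002, 0.005, -1.0]]
force: [0.1, 0.8, -5.2]
opening: 0.57
grasp_force: 30.0
```

```bash
python3 - <<'E'
from h import *
snap('top','t5.png');s=bot.read_state();print(s['position'],s['opening']*87,s['force']); goal(.508,.3347,.12,8.7)
E
```

```text
[ 0.4325 -0.3434  0.1396] 49.1789757584674 [-0.6337  0.0062 -5.6881]
row [0.234, -0.641, 0.0183] [0.13, -0.06, 5.0] rows>=16.4 t 12.47 F [-0.6  0.  -5.7] op 49.2
```

View pics/t5.png

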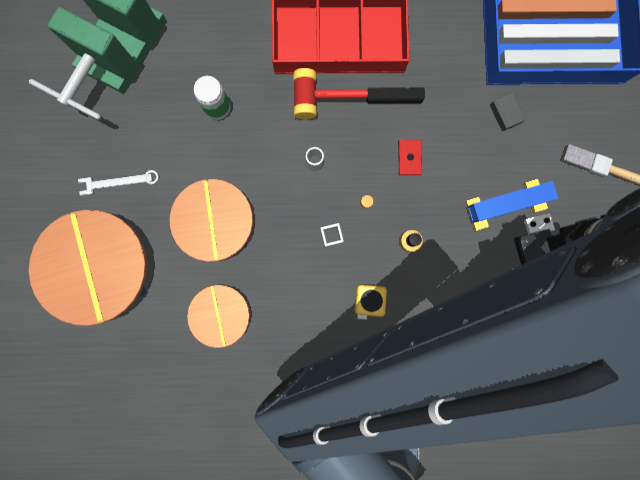

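Plate held; the beam at (512,200) is unchanged. Carry to the turntable.

Request:
{"method": "play_rows", "body": {"motion": [[[0.0038,-0.0113,0,0,0,0],[0.015,-0.04,0,0,0,0],[0.0288,-0.08,0,0,0,0],[0.0438,-0.12,0,0,0,0],[0.0588,-0.16,0,0,0,0],[0.0738,-0.2,0,0,0,0],[0.0875,-0.24,0,0,0,0],[0.1025,-0.28,0,0,0,0]]]}}

```text
time_s: 13.13
position: [0.457, -0.1032, 0.1371]
tcp_rot: [[0.972, 0.236, -0.004], [0.236, -0.972, 0.002], [-0.004, -0.003, -1.0]]
force: [0.1, 1.4, -5.3]
opening: 0.573
grasp_force: 30.0
```

Scaled: -0.256 m / 0.8 = -0.32, -0.224 m / 0.8 = -0.28, 5 degrees / 180 = 0.0278.

Request:
{"method": "play_rows", "body": {"motion": [[[0.015,-0.04,0,0,0,0.0033],[0.03,-0.08,0,0,0,0.0067],[0.045,-0.12,0,0,0,0.0106],[0.0588,-0.16,0,0,0,0.0139],[0.0738,-0.2,0,0,0,0.0172],[0.0875,-0.24,0,0,0,0.0206],[0.1025,-0.28,0,0,0,0.0239],[0.1175,-0.32,0,0,0,0.0278]]]}}

```text
time_s: 13.8
position: [0.4872, 0.167, 0.1368]
tcp_rot: [[0.989, 0.151, -0.005], [0.151, -0.989, -0.0], [-0.005, -0.0, -1.0]]
force: [0.9, -0.2, -5.4]
opening: 0.57
grasp_force: 30.0
```

```bash
python3 - <<'E'
from h import *
goal(.508,.3347,.12,8.7)
E
```

```text
row [0.0459, -0.1626, 0.0166] [-0.02, 0.29, -0.02] rows>=4.1 t 13.8 F [ 0.9 -0.2 -5.4] op 49.6
```

Scaled: -0.15 m / 0.8 = -0.1875, -0.145 m / 0.8 = -0.1813.

Request:
{"method": "play_rows", "body": {"motion": [[[0.0163,-0.0438,0,0,0,0],[0.0275,-0.0813,0,0,0,0],[0.0413,-0.1188,0,0,0,0],[0.0488,-0.1475,0,0,0,0],[0.0538,-0.1688,0,0,0,0],[0.0563,-0.1813,0,0,0,0],[0.0563,-0.1875,0,0,0,0],[0.0563,-0.1875,0,0,0,0]]]}}

```text
time_s: 14.47
position: [0.5097, 0.3204, 0.1372]
tcp_rot: [[0.988, 0.152, -0.003], [0.152, -0.988, -0.001], [-0.003, 0.001, -1.0]]
force: [-0.6, 0.6, -5.2]
opening: 0.569
grasp_force: 30.0
```

```bash
python3 - <<'E'
from h import *
ct=snap('top')
def fit(f,c,box,nm):
    r0,r1,c0,c1=box; h=cv2.cvtColor(f,cv2.COLOR_RGB2HSV); M=np.zeros(h.shape[:2],np.uint8); M[r0:r1,c0:c1]=1
    disc=((h[...,0]<35)&(h[...,1]>90)&(h[...,2]>70)&(M>0)).astype(np.uint8)
    k=max(cv2.findContours(disc,0,cv2.CHAIN_APPROX_NONE)[0],key=cv2.contourArea)[:,0]
    P=unproj(c,k,.04)[:,:2].astype(np.float32)*1000
    (x,y),(a,b),_=cv2.fitEllipse(P); 
    line=(h[...,0]>=21)&(h[...,0]<36)&(h[...,1]>100)&(M>0)
    v,u=np.nonzero(line); Q=unproj(c,np.c_[u,v],.04)[:,:2].astype(np.float32)*1000
    vx,vy,lx,ly=cv2.fitLine(Q,cv2.DIST_HUBER,0,.01,.01).ravel()
    print(nm,'disc',x,y,a,b,'line',np.degrees(np.arctan2(vy,vx)),'y at cx',ly+(x-lx)*vy/vx,len(u),[u.min(),u.max(),v.min(),v.max()])
for n in ('top0','t5'): fit(cv2.imread(f'pics/{n}.png')[:,:,::-1],ct,(172,268,165,258),n)
print(bot.read_state()['position']); goal(.508,.3347,.10,8.7)
E
```

```text
top0 disc 506.2686767578125 333.2099914550781 177.42982482910156 178.4484100341797 line 8.215946 y at cx 334.28696 329 [np.int64(204), np.int64(217), np.int64(181), np.int64(259)]
t5 disc 506.2640686035156 333.1578063964844 177.43814086914062 178.49456787109375 line 8.342984 y at cx 334.31128 347 [np.int64(203), np.int64(217), np.int64(181), np.int64(259)]
[0.51   0.3195 0.1375]
row [0.0005, -0.0154, 0.0375] [0.07, 0.18, 0.03] rows>=1.0 t 14.52 F [-0.6 -0.5 -5.9] op 49.4
```

Scaled: 0.068 m / 0.8 = 0.085, -0.0153 m / 0.8 = -0.0191.

Request:
{"method": "play_rows", "body": {"motion": [[[0,-0.01,0.0125,0,0,0],[0,-0.0191,0.0313,0,0,0],[0,-0.0191,0.05,0,0,0],[0,-0.0191,0.0688,0,0,0],[0,-0.0191,0.0788,0,0,0],[0,-0.0191,0.085,0,0,0],[0,-0.0191,0.085,0,0,0],[0,-0.0191,0.085,0,0,0]]]}}

```text
time_s: 15.18
position: [0.5094, 0.335, 0.0708]
tcp_rot: [[0.989, 0.15, 0.0], [0.15, -0.989, 0.0], [0.0, -0.0, -1.0]]
force: [0.3, 0.4, -5.1]
opening: 0.568
grasp_force: 30.0
```

```bash
python3 - <<'E'
from h import *
print(bot.read_state()['position']); goal(.5075,.3345,.0595,8.6)
E
```

```text
[0.5094 0.335  0.0708]
row [-0.0019, 0.0002, 0.0113] [-0.0, -0.01, 0.05] rows>=0.3 t 15.18 F [ 0.3  0.4 -5.1] op 49.4
```

Scaled: 0.0115 m / 0.8 = 0.0144, 0.0002 m / 0.8 = 0.0003.

Request:
{"method": "play_rows", "body": {"motion": [[[-0.0013,0.0003,0.005,0,0,0],[-0.0021,0.0003,0.01,0,0,0],[-0.0021,0.0003,0.0131,0,0,0],[-0.0021,0.0003,0.0144,0,0,0],[-0.0021,0.0003,0.0144,0,0,0],[-0.0021,0.0003,0.0144,0,0,0]]]}}

```text
time_s: 15.68
position: [0.5075, 0.3348, 0.0593]
tcp_rot: [[0.989, 0.151, 0.0], [0.151, -0.989, 0.0], [0.0, -0.0, -1.0]]
force: [-0.1, -0.6, -5.2]
opening: 0.569
grasp_force: 30.0
```

Scaled: 0.001 m / 0.8 = 0.0013, 0.0005 m / 0.8 = 0.0006.

Request:
{"method": "play_rows", "body": {"motion": [[[0,0,0.0006,0,0,0],[0,0,0.0013,0,0,0],[0,0,0.0013,0,0,0],[0,0,0.0013,0,0,0]]]}}

```text
time_s: 16.02
position: [0.5076, 0.3349, 0.059]
tcp_rot: [[0.989, 0.151, 0.001], [0.151, -0.989, 0.0], [0.001, -0.0, -1.0]]
force: [-1.0, -0.2, 0.6]
opening: 0.572
grasp_force: 30.0
```

Contact. Release, rise and check from the stub side.

Request:
{"method": "play_rows", "body": {"motion": [[[0,0,0,0,0,0],[0,0,0,0,0,0],[0,0,0,0,0,0],[0,0,0,0,0,0],[0,0,0,0,0,0]]], "fingers": 0.07}}

```text
time_s: 16.43
position: [0.5077, 0.3349, 0.0583]
tcp_rot: [[0.989, 0.151, 0.001], [0.151, -0.989, 0.0], [0.001, -0.0, -1.0]]
force: [-0.1, -0.4, 1.0]
opening: 0.785
grasp_force: 0.0
```

Request:
{"method": "play_rows", "body": {"motion": [[[0,0,-0.025,0,0,0],[0,0,-0.0625,0,0,0],[-0.0375,0,-0.1063,0,0,0],[-0.0625,0,-0.1438,0,0,0],[-0.0875,0,-0.15,0,0,0],[-0.0875,0,-0.15,0,0,0],[-0.0875,0,-0.15,0,0,0],[-0.0875,0,-0.15,0,0,0]]]}}

```text
time_s: 17.1
position: [0.4391, 0.3243, 0.1778]
tcp_rot: [[0.989, 0.151, 0.001], [0.151, -0.989, 0.0], [0.001, 0.0, -1.0]]
force: [-0.3, 0.1, -0.1]
opening: 0.808
grasp_force: 0.0
```

```bash
python3 - <<'E'
from h import *
c=snap('wrist','w6.png')
for n,z in (('foot_plate',.05),('turntable',.04)):
    for a in finder.outline_of('wrist',n): print(n,round(a['confidence'],2),a['pixels'].sum(),cen(a['pixels']),rect(c,a['pixels'],z))
print(bot.read_state()['position']); goal(.42,.075,.16,11.9)
E
```

```text
foot_plate 0.84 10702 [325.4211 143.9386] [508.1 334.5 129.5  49.8   8.9]
foot_plate 0.36 2470 [616.8914  29.48  ] [622.6 142.3  37.3  35.2 112.9]
turntable 0.77 4723 [305.7191 355.8086] [307.9 320.8 126.8  49.9  98.7]
turntable 0.75 26972 [ 64.3699 192.2009] [429.6 533.2 189.8 137.4 174. ]
turntable 0.58 28372 [324.5823 141.0491] [507.7 335.1 178.  177.8 119.4]
[0.4391 0.3241 0.1771]
row [-0.0563, 0.2434, 0.0172] [0.02, 0.06, -3.25] rows>=6.0 t 17.25 F [ 0.2 -0.5 -0.7] op 69.9
```

View pics/w6.png

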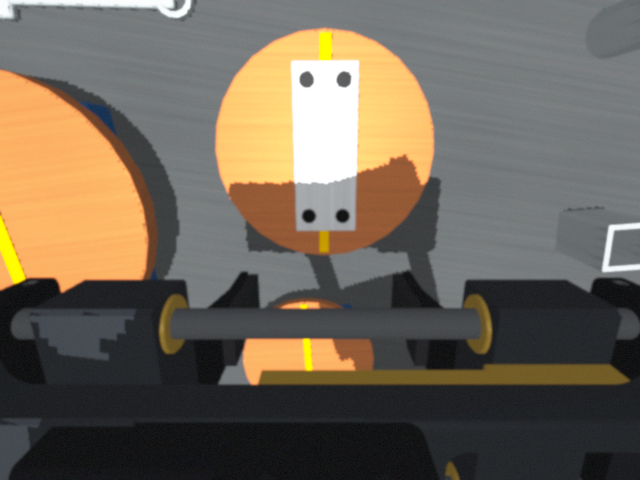

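The plate (columns 291–358, rows 60–231) lies centred on the disc, along the line, within about 1 mm. Next the square stub.

Scaled: 0.24 m / 0.8 = 0.3, -0.018 m / 0.8 = -0.0225, -3.2 degrees / 180 = -0.0178.

Request:
{"method": "play_rows", "body": {"motion": [[[-0.0088,0.04,0,0,0,-0.0056],[-0.015,0.0875,0,0,0,-0.0111],[-0.0225,0.1375,0,0,0,-0.0178],[-0.0313,0.1875,0,0,0,-0.0178],[-0.0375,0.2375,0,0,0,-0.0178],[-0.0375,0.275,0.0125,0,0,-0.0178],[-0.0375,0.2938,0.0213,0,0,-0.0178],[-0.0375,0.3,0.0213,0,0,-0.0178]]]}}

```text
time_s: 17.92
position: [0.4453, 0.0797, 0.1597]
tcp_rot: [[0.979, 0.202, -0.003], [0.202, -0.979, -0.0], [-0.003, -0.0, -1.0]]
force: [0.3, 0.1, -0.9]
opening: 0.803
grasp_force: 0.0
```

```bash
python3 - <<'E'
from h import *
c=snap('wrist'); s=bot.read_state(); print(s['position'])
for a in finder.outline_of('wrist','square_stub'): print(round(a['confidence'],2),a['pixels'].sum(),cen(a['pixels']),rect(c,a['pixels'],.06))
# bright top rim corners
g=cv2.cvtColor(c['frame'],cv2.COLOR_RGB2GRAY); u0=proj(c,[[.4712,.0749,.06]])[0]; print('proj',u0)
x,y=u0.astype(int); cv2.imwrite('pics/w7.png',cv2.resize(c['frame'][max(y-50,0):y+50,x-60:x+60,::-1],None,fx=5,fy=5,interpolation=cv2.INTER_NEAREST))
print(x-60,max(y-50,0)); goal(.4712,.0749,.10,11.9)
E
```

```text
[0.4455 0.0803 0.1602]
0.93 2369 [337.7204 210.2891] [473.5  75.5  47.3  40.1  13.2]
proj [338.248  213.6595]
278 163
row [0.024, 0.0118, 0.0606] [-0.03, 0.07, -0.17] rows>=1.6 t 18.02 F [0.1 0.2 0.5] op 70.0
```

View pics/w7.png

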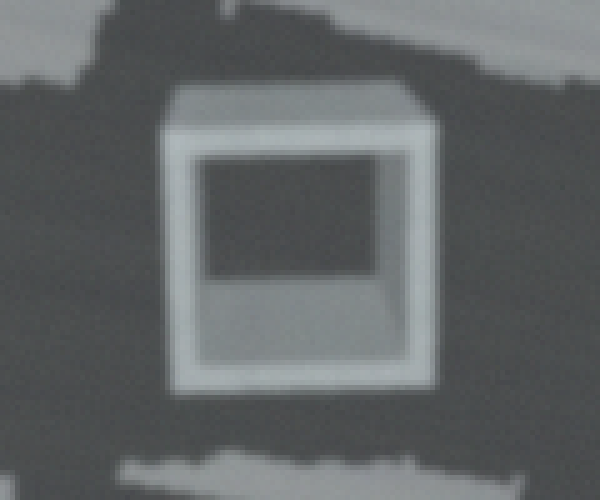

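The crop shows the stub's rim with corners (160,124), (440,120), (438,388) and (171,394).

```bash
python3 - <<'E'
from h import *
c=snap('wrist')
p=np.array([[160,124],[440,120],[438,388],[171,394]])/5-.5+[278,163]
P=unproj(c,p,.06)[:,:2]*1000; print(P, P.mean(0))
for i in range(4):
    d=P[(i+1)%4]-P[i]; print(np.linalg.norm(d),np.degrees(np.arctan2(d[1],d[0]))%90)
ct=snap('top')
for b in finder.outline_of('top','square_stub')[:2]: print(rect(ct,b['pixels'],.06), tri(c,p.mean(0),ct,cen(b['pixels'])))
goal(*(P.mean(0)/1000),.035,12)
E
```

```text
[[486.1175 101.5975]
 [495.0165  61.5769]
 [455.2794  52.2848]
 [446.0353  92.0976]] [470.6122  76.8892]
40.99809979031217 12.536307800706211
40.80906394887816 13.16153778079061
40.87197457010626 13.07173825472536
41.192566849736885 13.333643394127764
row [0.0238, 0.0117, 0.1263] [-0.01, -0.0, -0.04] rows>=3.1 t 18.17 F [-0.9 -0.8 -0.2] op 70.1
```

Scaled: 0.125 m / 0.8 = 0.1563, 0.0238 m / 0.8 = 0.0298, -1 degrees / 180 = -0.0056.

Request:
{"method": "play_rows", "body": {"motion": [[[0.015,0.0075,0.025,0,0,-0.0056],[0.0298,0.0138,0.0625,0,0,-0.0056],[0.0298,0.0138,0.1,0,0,-0.0056],[0.0298,0.0138,0.1313,0,0,-0.0056],[0.0298,0.0138,0.15,0,0,-0.0056],[0.0298,0.0138,0.1563,0,0,-0.0056],[0.0298,0.0138,0.1563,0,0,-0.0056],[0.0298,0.0138,0.1563,0,0,-0.0056]]]}}

```text
time_s: 18.83
position: [0.4707, 0.0773, 0.0367]
tcp_rot: [[0.974, 0.225, 0.001], [0.225, -0.974, -0.0], [0.001, 0.0, -1.0]]
force: [-0.2, -0.5, -0.2]
opening: 0.799
grasp_force: 0.0
```

Request:
{"method": "play_rows", "body": {"motion": [[[0,0,0,0,0,0],[0,0,0,0,0,0],[0,0,0,0,0,0],[0,0,0,0,0,0],[0,0,0,0,0,0],[0,0,0,0,0,0],[0,0,0,0,0,0],[0,0,0,0,0,0]]], "fingers": 0.02}}

```text
time_s: 19.5
position: [0.4707, 0.0763, 0.0367]
tcp_rot: [[0.975, 0.223, 0.001], [0.223, -0.975, -0.0], [0.001, 0.0, -1.0]]
force: [-0.4, -2.0, 5.2]
opening: 0.458
grasp_force: 30.0
```

Scaled: -0.1 m / 0.8 = -0.125, -0.095 m / 0.8 = -0.1188.

Request:
{"method": "play_rows", "body": {"motion": [[[0,0,0,0,0,0],[0,0,-0.0063,0,0,0],[0,0,-0.025,0,0,0],[0,0,-0.0563,0,0,0],[0,0,-0.0938,0,0,0],[0,0,-0.1188,0,0,0],[0,0,-0.125,0,0,0],[0,0,-0.125,0,0,0]]]}}

```text
time_s: 20.17
position: [0.4709, 0.0767, 0.1373]
tcp_rot: [[0.975, 0.223, 0.003], [0.223, -0.975, -0.0], [0.003, 0.001, -1.0]]
force: [0.6, 0.5, -3.3]
opening: 0.462
grasp_force: 30.0
```

```bash
python3 - <<'E'
from h import *
s=bot.read_state();print(s['position']); goal(.508,.3347,.12,8.8)
E
```

```text
[0.4709 0.0767 0.1373]
row [0.0936, -0.2433, 0.0174] [0.03, -0.16, 4.09] rows>=6.3 t 20.17 F [ 0.6  0.5 -3.3] op 40.2
```

Scaled: -0.216 m / 0.8 = -0.27, -0.194 m / 0.8 = -0.2425, 4.1 degrees / 180 = 0.0228.

Request:
{"method": "play_rows", "body": {"motion": [[[0.005,-0.0125,0,0,0,0.0028],[0.0175,-0.045,0,0,0,0.0056],[0.0325,-0.085,0,0,0,0.0083],[0.0475,-0.125,0,0,0,0.0111],[0.0638,-0.165,0,0,0,0.0139],[0.0788,-0.205,0,0,0,0.0172],[0.0938,-0.2425,0,0,0,0.02],[0.1038,-0.27,0,0,0,0.0228]]]}}

```text
time_s: 20.83
position: [0.502, 0.308, 0.1337]
tcp_rot: [[0.988, 0.154, -0.003], [0.154, -0.988, -0.0], [-0.003, -0.0, -1.0]]
force: [0.7, 0.7, -2.1]
opening: 0.454
grasp_force: 30.0
```

Scaled: 0.035 m / 0.8 = 0.0438, 0.03 m / 0.8 = 0.0375.

Request:
{"method": "play_rows", "body": {"motion": [[[0.0075,-0.0175,0,0,0,0],[0.0113,-0.0288,0,0,0,0],[0.0135,-0.0344,0.0125,0,0,0],[0.0135,-0.0344,0.025,0,0,0],[0.0135,-0.0344,0.0375,0,0,0],[0.0135,-0.0344,0.0438,0,0,0],[0.0135,-0.0344,0.0438,0,0,0],[0.0135,-0.0344,0.0438,0,0,0]]]}}

```text
time_s: 21.5
position: [0.5092, 0.3333, 0.1004]
tcp_rot: [[0.988, 0.152, -0.002], [0.152, -0.988, -0.001], [-0.002, 0.001, -1.0]]
force: [-0.2, 0.6, -3.4]
opening: 0.454
grasp_force: 30.0
```

```bash
python3 - <<'E'
from h import *
s=bot.read_state();print(s['position']); goal(.508,.3347,.087,8.8)
E
```

```text
[0.5092 0.3333 0.1004]
row [-0.0009, -0.0015, 0.0134] [0.03, 0.12, -0.08] rows>=0.3 t 21.5 F [-0.2  0.6 -3.4] op 39.5
```

Scaled: 0.0125 m / 0.8 = 0.0156, 0.0115 m / 0.8 = 0.0144.

Request:
{"method": "play_rows", "body": {"motion": [[[-0.001,-0.0018,0.0063,0,0,0],[-0.001,-0.0018,0.0113,0,0,0],[-0.001,-0.0018,0.0144,0,0,0],[-0.001,-0.0018,0.0156,0,0,0],[-0.001,-0.0018,0.0156,0,0,0],[-0.001,-0.0018,0.0156,0,0,0]]]}}

```text
time_s: 22.0
position: [0.5086, 0.3358, 0.0888]
tcp_rot: [[0.988, 0.153, 0.0], [0.153, -0.988, 0.0], [0.0, -0.0, -1.0]]
force: [-0.0, -0.1, -2.3]
opening: 0.455
grasp_force: 30.0
```

Scaled: 0.001 m / 0.8 = 0.0013, 0.0005 m / 0.8 = 0.0006.

Request:
{"method": "play_rows", "body": {"motion": [[[0,0,0.0006,0,0,0],[0,0,0.0013,0,0,0],[0,0,0.0013,0,0,0],[0,0,0.0013,0,0,0]]]}}

```text
time_s: 22.33
position: [0.5086, 0.3357, 0.0878]
tcp_rot: [[0.988, 0.153, 0.0], [0.153, -0.988, 0.0], [0.0, -0.0, -1.0]]
force: [0.2, -0.1, -2.0]
opening: 0.457
grasp_force: 30.0
```

Scaled: 0.0016 m / 0.8 = 0.002, 0.0012 m / 0.8 = 0.0015.

Request:
{"method": "play_rows", "body": {"motion": [[[-0.0006,0.0011,0,0,0,0],[-0.0006,0.0011,0.0008,0,0,0],[-0.0006,0.0011,0.0015,0,0,0],[-0.0006,0.0011,0.002,0,0,0],[-0.0006,0.0011,0.002,0,0,0]]]}}

```text
time_s: 22.75
position: [0.5082, 0.3347, 0.0867]
tcp_rot: [[0.988, 0.153, 0.0], [0.153, -0.988, -0.0], [0.0, 0.0, -1.0]]
force: [-1.6, 0.1, 3.2]
opening: 0.46
grasp_force: 30.0
```

Seated (force turned positive). Release, rise, look.

Request:
{"method": "play_rows", "body": {"motion": [[[0,0,0,0,0,0],[0,0,0,0,0,0],[0,0,0,0,0,0],[0,0,0,0,0,0],[0,0,0,0,0,0],[0,0,0,0,0,0]]], "fingers": 0.07}}

```text
time_s: 23.25
position: [0.5083, 0.3348, 0.0861]
tcp_rot: [[0.988, 0.153, 0.0], [0.153, -0.988, 0.0], [0.0, -0.0, -1.0]]
force: [-0.2, 0.2, 0.3]
opening: 0.775
grasp_force: 0.0
```

Scaled: -0.1 m / 0.8 = -0.125, -0.075 m / 0.8 = -0.0938.

Request:
{"method": "play_rows", "body": {"motion": [[[0,0,-0.0188,0,0,0],[0,0,-0.0563,0,0,0],[0,0,-0.0938,0,0,0],[-0.0375,0,-0.125,0,0,0],[-0.075,0,-0.125,0,0,0],[-0.0875,0,-0.125,0,0,0],[-0.0875,0,-0.125,0,0,0],[-0.0875,0,-0.125,0,0,0]]]}}

```text
time_s: 23.92
position: [0.4393, 0.3242, 0.1859]
tcp_rot: [[0.988, 0.153, 0.001], [0.153, -0.988, 0.0], [0.001, 0.0, -1.0]]
force: [1.1, 1.2, 0.3]
opening: 0.803
grasp_force: 0.0
```

```bash
python3 - <<'E'
from h import *
c=snap('wrist','w8.png'); print(bot.read_state()['position'])
for n,z in (('foot_plate',.05),('square_stub',.11)):
    for a in finder.outline_of('wrist',n): print(n,round(a['confidence'],2),a['pixels'].sum(),cen(a['pixels']),rect(c,a['pixels'],z))
goal(.60,-.10,.19,0)
E
```

```text
[0.4403 0.3244 0.1858]
foot_plate 0.87 7776 [325.0345  90.7026] [552.5 341.5  49.8  41.   98.8]
square_stub 0.97 2476 [325.6557 150.9959] [508.1 334.5  40.5  40.3  98.8]
row [0.0929, 0.4436, -0.0044] [-0.01, -0.05, 8.76] rows>=10.9 t 24.07 F [-0.4  0.9 -0.3] op 69.9
```

View pics/w8.png

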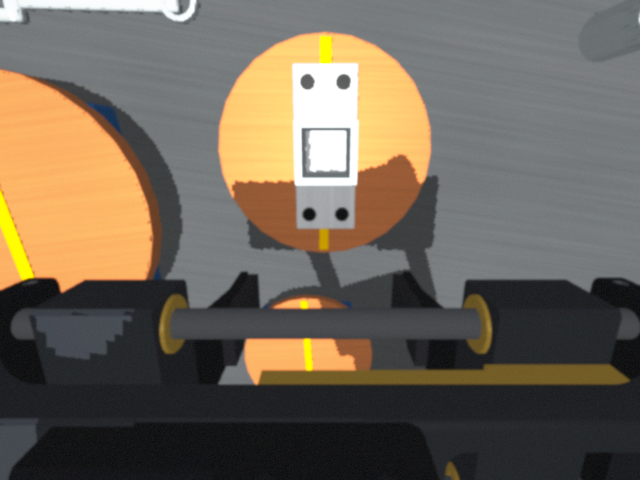

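The stub's rim at (325,152) sits centred and square on the plate. Next, the head plate.

Scaled: 0.32 m / 0.8 = 0.4, 0.06 m / 0.8 = 0.075, 8.8 degrees / 180 = 0.0489.

Request:
{"method": "play_rows", "body": {"motion": [[[0.0125,0.05,0,0,0,0.0111],[0.025,0.1,0,0,0,0.0222],[0.0375,0.15,0,0,0,0.0333],[0.05,0.2,0,0,0,0.0489],[0.0625,0.25,0,0,0,0.0489],[0.075,0.3,0,0,0,0.0489],[0.0875,0.35,0,0,0,0.0489],[0.0975,0.4,0,0,0,0.0489]]]}}

```text
time_s: 24.73
position: [0.567, 0.0169, 0.1855]
tcp_rot: [[1.0, -0.001, 0.001], [-0.001, -1.0, -0.0], [0.001, 0.0, -1.0]]
force: [0.6, 0.7, -0.3]
opening: 0.803
grasp_force: 0.0
```

```bash
python3 - <<'E'
from h import *
goal(.595,-.107,.15,0)
E
```

```text
row [0.0281, 0.1239, 0.0355] [0.01, -0.04, -0.06] rows>=3.2 t 24.73 F [ 0.6  0.7 -0.3] op 69.9
```

Scaled: 0.122 m / 0.8 = 0.1525, 0.04 m / 0.8 = 0.05.

Request:
{"method": "play_rows", "body": {"motion": [[[0.0113,0.05,0.0125,0,0,0],[0.0225,0.1,0.0288,0,0,0],[0.0313,0.135,0.0438,0,0,0],[0.035,0.15,0.0438,0,0,0],[0.035,0.1525,0.0438,0,0,0],[0.035,0.1525,0.0438,0,0,0],[0.035,0.1525,0.0438,0,0,0]]]}}

```text
time_s: 25.32
position: [0.5928, -0.101, 0.1512]
tcp_rot: [[1.0, 0.001, -0.001], [0.001, -1.0, 0.001], [-0.001, -0.001, -1.0]]
force: [0.5, 0.8, 0.3]
opening: 0.809
grasp_force: 0.0
```

```bash
python3 - <<'E'
from h import *
c=snap('wrist','w9.png'); ct=snap('top'); print(bot.read_state()['position'])
A=finder.outline_of('wrist','head_plate'); B=finder.outline_of('top','head_plate')
for a in A: print(round(a['confidence'],2),a['pixels'].sum(),cen(a['pixels']),rect(c,a['pixels'],.01))
for b in B: print(' top',rect(ct,b['pixels'],.01))
h=cv2.cvtColor(c['frame'],cv2.COLOR_RGB2HSV); m=((h[...,0]<6)|(h[...,0]>174))&(h[...,1]>150)
m=cv2.morphologyEx(m.astype(np.uint8),cv2.MORPH_CLOSE,np.ones((25,25)))
l=cv2.connectedComponents(m)[1]; u=proj(c,[[.648,-.107,.01]])[0].astype(int); lab=l[u[1]-12,u[0]-12]
print('red',u,rect(c,l==lab,.01),(l==lab).sum())
mt=cv2.cvtColor(ct['frame'],cv2.COLOR_RGB2HSV); mt=(((mt[...,0]<6)|(mt[...,0]>174))&(mt[...,1]>150)); q=np.zeros_like(mt); q[130:185,390:432]=mt[130:185,390:432]
print('top red',rect(ct,q,.01),'tri',tri(c,cen(l==lab),ct,cen(q)))
goal(.648,-.107,.10,-.5)
E
```

```text
[ 0.5928 -0.1004  0.1517]
0.89 5761 [332.318  163.8066] [ 649.3 -107.6   79.6   50.3  179. ]
red [332 168] [ 649.  -107.    79.2   49.   179. ] 5673
top red [ 616.4 -113.4    4.6    2.3   89.5] tri [ 0.6376 -0.122  -0.06  ]
row [0.055, 0.0065, 0.0518] [-0.0, -0.02, 0.62] rows>=1.8 t 25.52 F [-0.8 -0.  -0.6] op 70.0
```

View pics/w9.png

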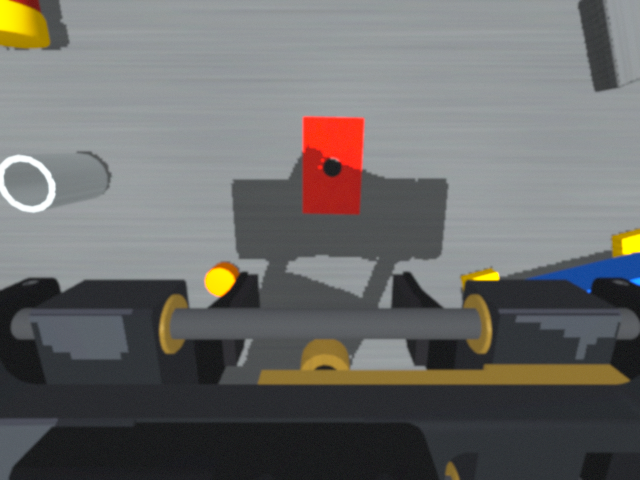

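The red plate spans columns 303–364, rows 117–214, with its spot at (332,167); its centre is (0.649, -0.107) and yaw about -1°.

Scaled: 0.12 m / 0.8 = 0.15, 0.0562 m / 0.8 = 0.0703, 1 degrees / 180 = 0.0056.

Request:
{"method": "play_rows", "body": {"motion": [[[0.0375,0.0038,0.025,0,0,0.0056],[0.0703,0.0085,0.0625,0,0,0.0056],[0.0703,0.0085,0.1,0,0,0.0056],[0.0703,0.0085,0.1313,0,0,0.0056],[0.0703,0.0085,0.15,0,0,0.0056],[0.0703,0.0085,0.15,0,0,0.0056],[0.0703,0.0085,0.15,0,0,0.0056]]]}}

```text
time_s: 26.1
position: [0.6487, -0.1079, 0.0307]
tcp_rot: [[1.0, -0.016, -0.002], [-0.016, -1.0, 0.001], [-0.002, -0.001, -1.0]]
force: [-0.3, 0.0, -0.3]
opening: 0.805
grasp_force: 0.0
```

```bash
python3 - <<'E'
from h import *
print(bot.read_state()['position']); goal(.649,-.1073,.019,-1)
E
```

```text
[ 0.6487 -0.1079  0.0307]
row [0.0003, -0.0006, 0.0117] [-0.03, 0.1, 0.06] rows>=0.3 t 26.1 F [-0.3  0.  -0.3] op 70.0
```

Scaled: 0.0115 m / 0.8 = 0.0144, 0.0003 m / 0.8 = 0.0004.

Request:
{"method": "play_rows", "body": {"motion": [[[0.0004,-0.0006,0.0075,0,0,0],[0.0004,-0.0006,0.0144,0,0,0],[0.0004,-0.0006,0.0144,0,0,0]]]}}

```text
time_s: 26.35
position: [0.6497, -0.1084, 0.02]
tcp_rot: [[1.0, -0.017, 0.001], [-0.017, -1.0, -0.0], [0.001, 0.0, -1.0]]
force: [0.2, -0.7, -0.6]
opening: 0.807
grasp_force: 0.0
```

Request:
{"method": "play_rows", "body": {"motion": [[[0,0,0,0,0,0],[0,0,0,0,0,0],[0,0,0,0,0,0],[0,0,0,0,0,0],[0,0,0,0,0,0],[0,0,0,0,0,0],[0,0,0,0,0,0],[0,0,0,0,0,0]]], "fingers": 0.03}}

```text
time_s: 27.02
position: [0.6496, -0.1082, 0.0201]
tcp_rot: [[1.0, -0.018, 0.0], [-0.018, -1.0, 0.001], [0.0, -0.001, -1.0]]
force: [-0.2, 3.2, 4.3]
opening: 0.569
grasp_force: 30.0
```

Scaled: -0.16 m / 0.8 = -0.2, -0.15 m / 0.8 = -0.1875.

Request:
{"method": "play_rows", "body": {"motion": [[[0,0,-0.005,0,0,0],[0,0,-0.025,0,0,0],[0,0,-0.0625,0,0,0],[0,0,-0.1063,0,0,0],[0,0,-0.15,0,0,0],[0,0,-0.1875,0,0,0],[0,0,-0.2,0,0,0],[0,0,-0.2,0,0,0]]]}}

```text
time_s: 27.68
position: [0.6512, -0.1097, 0.1825]
tcp_rot: [[1.0, -0.018, 0.006], [-0.018, -1.0, -0.003], [0.006, 0.003, -1.0]]
force: [0.4, -0.1, -3.0]
opening: 0.568
grasp_force: 30.0
```

```bash
python3 - <<'E'
from h import *
print(bot.read_state()['position']); goal(.5081,.3346,.179,8.8)
E
```

```text
[ 0.6512 -0.1097  0.1825]
row [-0.1509, -0.4417, 0.0013] [0.19, -0.33, -9.81] rows>=11.2 t 27.68 F [ 0.4 -0.1 -3. ] op 49.4
```

Scaled: -0.254 m / 0.8 = -0.3175, -0.218 m / 0.8 = -0.2725, -9.8 degrees / 180 = -0.0544.

Request:
{"method": "play_rows", "body": {"motion": [[[-0.005,-0.0125,0,0,0,-0.0028],[-0.0163,-0.0438,0,0,0,-0.0083],[-0.0313,-0.0875,0,0,0,-0.0167],[-0.0463,-0.1338,0,0,0,-0.025],[-0.0625,-0.18,0,0,0,-0.0333],[-0.0775,-0.2263,0,0,0,-0.0417],[-0.0938,-0.2725,0,0,0,-0.05],[-0.1088,-0.3175,0,0,0,-0.0544]]]}}

```text
time_s: 28.35
position: [0.563, 0.1489, 0.1761]
tcp_rot: [[0.988, 0.154, -0.008], [0.154, -0.988, -0.0], [-0.008, -0.001, -1.0]]
force: [0.3, -0.3, -2.9]
opening: 0.569
grasp_force: 30.0
```

```bash
python3 - <<'E'
from h import *
print(bot.read_state()['position']); goal(.5085,.3347,.179,8.8)
E
```

```text
[0.563  0.1489 0.1761]
row [-0.0251, -0.192, -0.0026] [-0.05, 0.45, 0.08] rows>=4.6 t 28.35 F [ 0.3 -0.3 -2.9] op 49.5
```

Scaled: -0.183 m / 0.8 = -0.2288, -0.175 m / 0.8 = -0.2188.

Request:
{"method": "play_rows", "body": {"motion": [[[-0.0075,-0.0438,0,0,0,0],[-0.0125,-0.0875,0,0,0,0],[-0.0175,-0.1313,0,0,0,0],[-0.0225,-0.1713,0,0,0,0],[-0.0263,-0.2,0,0,0,0],[-0.0288,-0.2188,0,0,0,0],[-0.03,-0.2288,0,0,0,0],[-0.03,-0.2288,0,0,0,0]]]}}

```text
time_s: 29.02
position: [0.5125, 0.3252, 0.1769]
tcp_rot: [[0.988, 0.156, -0.005], [0.156, -0.988, -0.002], [-0.006, 0.001, -1.0]]
force: [0.4, -0.9, -3.6]
opening: 0.568
grasp_force: 30.0
```

Scaled: 0.03 m / 0.8 = 0.0375, 0.005 m / 0.8 = 0.0063.

Request:
{"method": "play_rows", "body": {"motion": [[[0,0,0,0,0,0],[0,0,0.0063,0,0,0],[0,0,0.0188,0,0,0],[0,0,0.0313,0,0,0],[0,0,0.0375,0,0,0],[0,0,0.0375,0,0,0],[0,0,0.0375,0,0,0],[0,0,0.0375,0,0,0]]]}}

```text
time_s: 29.68
position: [0.5156, 0.324, 0.1497]
tcp_rot: [[0.988, 0.152, 0.0], [0.152, -0.988, 0.0], [0.0, -0.0, -1.0]]
force: [-0.7, 0.7, -3.3]
opening: 0.57
grasp_force: 30.0
```

```bash
python3 - <<'E'
from h import *
print(bot.read_state()['position']); goal(.5085,.3347,.130,8.8)
E
```

```text
[0.5156 0.324  0.1497]
row [-0.0054, -0.0117, 0.0197] [-0.0, -0.02, -0.03] rows>=0.6 t 29.68 F [-0.7  0.7 -3.3] op 49.6
```

Scaled: 0.016 m / 0.8 = 0.02, -0.0117 m / 0.8 = -0.0146.

Request:
{"method": "play_rows", "body": {"motion": [[[-0.0038,-0.0075,0,0,0,0],[-0.0068,-0.0146,0.0025,0,0,0],[-0.0068,-0.0146,0.0088,0,0,0],[-0.0068,-0.0146,0.015,0,0,0],[-0.0068,-0.0146,0.0188,0,0,0],[-0.0068,-0.0146,0.02,0,0,0],[-0.0068,-0.0146,0.02,0,0,0],[-0.0068,-0.0146,0.02,0,0,0]]]}}

```text
time_s: 30.35
position: [0.5083, 0.3347, 0.1335]
tcp_rot: [[0.988, 0.153, -0.0], [0.153, -0.988, -0.0], [-0.0, 0.0, -1.0]]
force: [0.7, 0.9, -2.5]
opening: 0.566
grasp_force: 30.0
```

```bash
python3 - <<'E'
from h import *
print(bot.read_state()['position']); goal(.5085,.3347,.130,8.8)
E
```

```text
[0.5083 0.3347 0.1335]
row [0.0002, 0.0001, 0.0035] [0.01, 0.01, -0.02] rows>=0.1 t 30.35 F [ 0.7  0.9 -2.5] op 49.2
```

Scaled: 0.0033 m / 0.8 = 0.0041, 0.0002 m / 0.8 = 0.0003.

Request:
{"method": "play_rows", "body": {"motion": [[[0.0003,0,0.0013,0,0,0],[0.0003,0,0.0025,0,0,0],[0.0003,0,0.0035,0,0,0],[0.0003,0,0.0041,0,0,0],[0.0003,0,0.0041,0,0,0],[0.0003,0,0.0041,0,0,0]]]}}

```text
time_s: 30.85
position: [0.5083, 0.3348, 0.1303]
tcp_rot: [[0.988, 0.153, -0.0], [0.153, -0.988, -0.0], [-0.0, -0.0, -1.0]]
force: [-0.2, -1.0, -2.6]
opening: 0.565
grasp_force: 30.0
```

Scaled: 0.0009 m / 0.8 = 0.0011, 0.0005 m / 0.8 = 0.0006.

Request:
{"method": "play_rows", "body": {"motion": [[[0,0,0.0006,0,0,0],[0,0,0.0011,0,0,0],[0,0,0.0011,0,0,0],[0,0,0.0011,0,0,0]]]}}

```text
time_s: 31.18
position: [0.5085, 0.3349, 0.1301]
tcp_rot: [[0.988, 0.153, 0.001], [0.153, -0.988, 0.0], [0.001, -0.0, -1.0]]
force: [-0.5, -1.0, 3.1]
opening: 0.571
grasp_force: 30.0
```

Request:
{"method": "play_rows", "body": {"motion": [[[0,0,0,0,0,0],[0,0,0,0,0,0],[0,0,0,0,0,0],[0,0,0,0,0,0],[0,0,0,0,0,0],[0,0,0,0,0,0]]], "fingers": 0.07}}

```text
time_s: 31.68
position: [0.5084, 0.3349, 0.1293]
tcp_rot: [[0.988, 0.153, -0.0], [0.153, -0.988, 0.0], [-0.0, -0.0, -1.0]]
force: [-0.1, -0.2, 0.2]
opening: 0.797
grasp_force: 0.0
```

Request:
{"method": "play_rows", "body": {"motion": [[[0,0,-0.0188,0,0,0],[0,0,-0.0563,0,0,0],[0,0,-0.0875,0,0,0],[-0.0375,0,-0.1,0,0,0],[-0.075,0,-0.1,0,0,0],[-0.0875,0,-0.1,0,0,0],[-0.0875,0,-0.1,0,0,0],[-0.0875,0,-0.1,0,0,0]]]}}

```text
time_s: 32.35
position: [0.4398, 0.3245, 0.2095]
tcp_rot: [[0.988, 0.153, 0.001], [0.153, -0.988, 0.0], [0.001, -0.0, -1.0]]
force: [0.6, 0.4, -0.5]
opening: 0.805
grasp_force: 0.0
```

```bash
python3 - <<'E'
from h import *
c=snap('wrist','w10.png'); print(bot.read_state()['position'])
for n,z in (('head_plate',.12),('turntable',.04)):
    for a in finder.outline_of('wrist',n): print(n,round(a['confidence'],2),a['pixels'].sum(),cen(a['pixels']),rect(c,a['pixels'],z))
goal(.41,-.10,.17,8.8)
E
```

```text
[0.4407 0.3246 0.2095]
head_plate 0.92 8799 [325.7414 148.8654] [508.  334.4  79.   49.8   8.8]
turntable 0.84 5053 [309.9816 353.2132] [294.5 318.4 125.2  38.6  98.8]
turntable 0.63 30081 [ 71.7713 191.7155] [420.4 548.5 212.1 166.8 174.2]
turntable 0.57 20285 [325.1066 143.206 ] [507.7 335.1 177.  176.6  13.3]
row [-0.0954, 0.4149, 0.039] [-0.01, -0.09, -0.04] rows>=10.3 t 32.5 F [ 0.3  0.8 -0.3] op 69.9
```

View pics/w10.png

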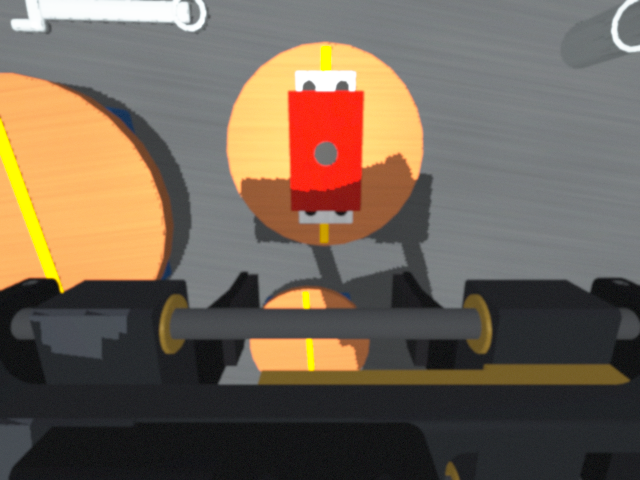

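The head plate (columns 289–363, rows 92–211) is centred, its spot at (326,153). Last, the weight.

Scaled: 0.32 m / 0.8 = 0.4, 0.16 m / 0.8 = 0.2.

Request:
{"method": "play_rows", "body": {"motion": [[[-0.0113,0.05,0,0,0,0],[-0.0225,0.1,0,0,0,0],[-0.0338,0.15,0.0125,0,0,0],[-0.045,0.2,0.025,0,0,0],[-0.0563,0.25,0.0375,0,0,0],[-0.0675,0.3,0.0488,0,0,0],[-0.0788,0.35,0.0488,0,0,0],[-0.0913,0.4,0.0488,0,0,0]]]}}

```text
time_s: 33.17
position: [0.4168, -0.005, 0.1697]
tcp_rot: [[0.988, 0.153, -0.0], [0.153, -0.988, -0.0], [-0.0, 0.0, -1.0]]
force: [1.7, 1.1, 0.6]
opening: 0.8
grasp_force: 0.0
```

Request:
{"method": "play_rows", "body": {"motion": [[[-0.0113,0.05,0,0,0,0],[-0.0225,0.0938,0,0,0,0],[-0.0288,0.1188,0,0,0,0],[-0.0288,0.1188,0,0,0,0],[-0.0288,0.1188,0,0,0,0],[-0.0288,0.1188,0,0,0,0]]]}}

```text
time_s: 33.67
position: [0.408, -0.0997, 0.1701]
tcp_rot: [[0.988, 0.152, -0.001], [0.152, -0.988, 0.001], [-0.001, -0.001, -1.0]]
force: [0.2, 0.1, -0.2]
opening: 0.802
grasp_force: 0.0
```

```bash
python3 - <<'E'
from h import *
c=snap('wrist','w11.png'); ct=snap('top'); print(bot.read_state()['position'])
for a in finder.outline_of('wrist','weight'): print(round(a['confidence'],2),a['pixels'].sum(),cen(a['pixels']),rect(c,a['pixels'],.03))
for z in (0,.03,.064): print(z,proj(c,[[.4575,-.0987,z]])[0])
E
```

```text
[ 0.4078 -0.0988  0.1703]
0.92 2443 [335.9935 174.2774] [ 458.6 -101.4   46.    45.8  143.5]
0 [332.1988 172.7311]
0.03 [332.8792 175.5733]
0.064 [333.8413 179.5928]
```

View pics/w11.png

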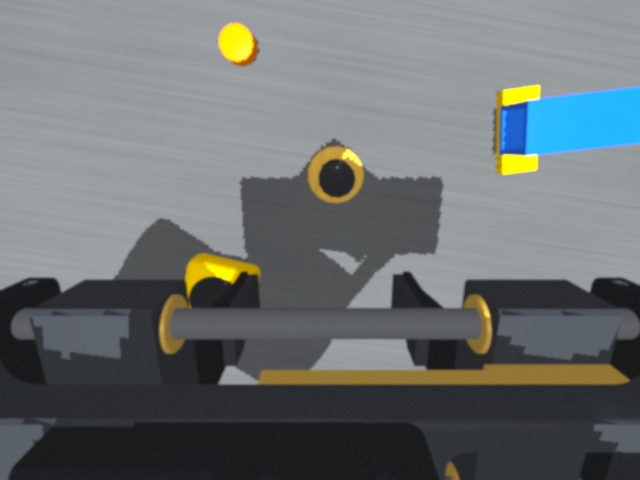

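The weight's base circle is at (336,174) and its knob at (337,176), giving about (0.4585, -0.101).

Scaled: 0.12 m / 0.8 = 0.15, 0.0496 m / 0.8 = 0.062.

Request:
{"method": "play_rows", "body": {"motion": [[[0.0313,0.0063,0.0063,0,0,0],[0.062,0.0118,0.025,0,0,0],[0.062,0.0118,0.0563,0,0,0],[0.062,0.0118,0.0875,0,0,0],[0.062,0.0118,0.1188,0,0,0],[0.062,0.0118,0.14,0,0,0],[0.062,0.0118,0.15,0,0,0],[0.062,0.0118,0.15,0,0,0]]]}}

```text
time_s: 34.48
position: [0.4574, -0.1002, 0.049]
tcp_rot: [[0.988, 0.155, -0.003], [0.155, -0.988, 0.002], [-0.003, -0.002, -1.0]]
force: [-0.6, -0.3, -0.1]
opening: 0.801
grasp_force: 0.0
```

Request:
{"method": "play_rows", "body": {"motion": [[[0,0,0,0,0,0],[0,0,0,0,0,0],[0,0,0,0,0,0],[0,0,0,0,0,0],[0,0,0,0,0,0],[0,0,0,0,0,0],[0,0,0,0,0,0],[0,0,0,0,0,0]]], "fingers": 0.01}}

```text
time_s: 35.15
position: [0.458, -0.1011, 0.0507]
tcp_rot: [[0.988, 0.152, -0.0], [0.152, -0.988, 0.001], [-0.0, -0.001, -1.0]]
force: [1.0, 2.3, 2.5]
opening: 0.312
grasp_force: 30.0
```

Request:
{"method": "play_rows", "body": {"motion": [[[0,0,0,0,0,0],[0,0,0,0,0,0],[0,0,0,0,0,0],[0,0,0,0,0,0]]]}}

```text
time_s: 35.48
position: [0.4581, -0.1011, 0.0507]
tcp_rot: [[0.988, 0.153, -0.0], [0.153, -0.988, 0.001], [-0.0, -0.001, -1.0]]
force: [1.1, 3.7, 6.5]
opening: 0.313
grasp_force: 30.0
```

Scaled: -0.165 m / 0.8 = -0.2063, -0.12 m / 0.8 = -0.15.

Request:
{"method": "play_rows", "body": {"motion": [[[0,0,-0.005,0,0,0],[0,0,-0.025,0,0,0],[0,0,-0.0625,0,0,0],[0,0,-0.1063,0,0,0],[0,0,-0.15,0,0,0],[0,0,-0.1875,0,0,0],[0,0,-0.2063,0,0,0],[0,0,-0.2063,0,0,0]]]}}

```text
time_s: 36.15
position: [0.46, -0.1028, 0.2184]
tcp_rot: [[0.988, 0.153, 0.007], [0.153, -0.988, -0.004], [0.006, 0.005, -1.0]]
force: [0.9, -0.2, -5.5]
opening: 0.312
grasp_force: 30.0
```

```bash
python3 - <<'E'
from h import *
print(bot.read_state()['position']); goal(.508,.3345,.215,8.8)
E
```

```text
[ 0.46   -0.1028  0.2184]
row [0.1143, -0.4248, 0.0019] [0.29, -0.34, 0.0] rows>=10.6 t 36.15 F [ 0.9 -0.2 -5.5] op 27.1
```

Scaled: -0.248 m / 0.8 = -0.31, -0.211 m / 0.8 = -0.2638.

Request:
{"method": "play_rows", "body": {"motion": [[[0.0025,-0.01,0,0,0,0],[0.01,-0.0375,0,0,0,0],[0.0225,-0.0813,0,0,0,0],[0.0338,-0.125,0,0,0,0],[0.0463,-0.1713,0,0,0,0],[0.0588,-0.2175,0,0,0,0],[0.0713,-0.2638,0,0,0,0],[0.0838,-0.31,0,0,0,0]]]}}

```text
time_s: 36.82
position: [0.4842, 0.1557, 0.2125]
tcp_rot: [[0.988, 0.153, -0.007], [0.153, -0.988, -0.001], [-0.007, -0.0, -1.0]]
force: [1.2, -0.8, -5.2]
opening: 0.315
grasp_force: 30.0
```

Scaled: -0.17 m / 0.8 = -0.2125, -0.164 m / 0.8 = -0.205.

Request:
{"method": "play_rows", "body": {"motion": [[[0.0125,-0.045,0,0,0,0],[0.0238,-0.0888,0,0,0,0],[0.0338,-0.13,0,0,0,0],[0.0425,-0.165,0,0,0,0],[0.05,-0.19,0,0,0,0],[0.0538,-0.205,0,0,0,0],[0.055,-0.2125,0,0,0,0],[0.055,-0.2125,0,0,0,0]]]}}

```text
time_s: 37.48
position: [0.5027, 0.3289, 0.2133]
tcp_rot: [[0.988, 0.154, -0.004], [0.154, -0.988, -0.002], [-0.004, 0.001, -1.0]]
force: [1.0, -0.5, -5.7]
opening: 0.313
grasp_force: 30.0
```

Request:
{"method": "play_rows", "body": {"motion": [[[0,0,0,0,0,0],[0,0,0,0,0,0],[0,0,0,0,0,0],[0,0,0,0,0,0]]]}}

```text
time_s: 37.82
position: [0.5042, 0.3273, 0.2156]
tcp_rot: [[0.988, 0.151, -0.0], [0.151, -0.988, -0.0], [-0.0, 0.0, -1.0]]
force: [0.4, 0.3, -5.7]
opening: 0.318
grasp_force: 30.0
```

```bash
python3 - <<'E'
from h import *
print(bot.read_state()['position']); goal(.508,.3345,.185,8.8)
E
```

```text
[0.5042 0.3273 0.2156]
row [0.0048, -0.0066, 0.0306] [0.02, 0.01, -0.1] rows>=0.8 t 37.82 F [ 0.4  0.3 -5.7] op 27.6
```

Request:
{"method": "play_rows", "body": {"motion": [[[0.0038,-0.005,0.0038,0,0,0],[0.006,-0.0083,0.0138,0,0,0],[0.006,-0.0083,0.0263,0,0,0],[0.006,-0.0083,0.0375,0,0,0],[0.006,-0.0083,0.0463,0,0,0],[0.006,-0.0083,0.05,0,0,0],[0.006,-0.0083,0.05,0,0,0],[0.006,-0.0083,0.05,0,0,0]]]}}

```text
time_s: 38.48
position: [0.5077, 0.3357, 0.1751]
tcp_rot: [[0.988, 0.153, -0.001], [0.153, -0.988, -0.0], [-0.001, 0.0, -1.0]]
force: [0.2, 0.6, -5.1]
opening: 0.314
grasp_force: 30.0
```

Request:
{"method": "play_rows", "body": {"motion": [[[0,0,0,0,0,0],[0,0,0,0,0,0]]]}}

```text
time_s: 38.65
position: [0.5082, 0.3359, 0.176]
tcp_rot: [[0.988, 0.153, 0.001], [0.153, -0.988, 0.0], [0.001, -0.0, -1.0]]
force: [0.1, 0.2, -5.6]
opening: 0.312
grasp_force: 30.0
```

```bash
python3 - <<'E'
from h import *
print(bot.read_state()['position']); goal(.508,.3345,.1707,8.8)
E
```

```text
[0.5082 0.3359 0.176 ]
row [-0.0004, 0.0014, 0.0053] [-0.02, -0.07, -0.0] rows>=0.1 t 38.65 F [ 0.1  0.2 -5.6] op 27.1
```

Scaled: 0.005 m / 0.8 = 0.0063, 0.0042 m / 0.8 = 0.0053.

Request:
{"method": "play_rows", "body": {"motion": [[[-0.0004,0.0015,0.0019,0,0,0],[-0.0004,0.0015,0.0038,0,0,0],[-0.0004,0.0015,0.0053,0,0,0],[-0.0004,0.0015,0.0063,0,0,0],[-0.0004,0.0015,0.0063,0,0,0],[-0.0004,0.0015,0.0063,0,0,0]]]}}

```text
time_s: 39.15
position: [0.5078, 0.3345, 0.1707]
tcp_rot: [[0.988, 0.153, 0.0], [0.153, -0.988, -0.0], [0.0, 0.0, -1.0]]
force: [-0.7, -0.3, -1.7]
opening: 0.319
grasp_force: 30.0
```

Scaled: 0.0006 m / 0.8 = 0.0008, 0.0004 m / 0.8 = 0.0005.

Request:
{"method": "play_rows", "body": {"motion": [[[0,0,0.0005,0,0,0],[0,0,0.0008,0,0,0],[0,0,0.0008,0,0,0],[0,0,0.0008,0,0,0]]]}}

```text
time_s: 39.48
position: [0.5079, 0.3345, 0.1706]
tcp_rot: [[0.988, 0.153, 0.001], [0.153, -0.988, 0.0], [0.001, 0.0, -1.0]]
force: [-1.1, -1.0, 3.5]
opening: 0.313
grasp_force: 30.0
```

Seated. Release gently, rise and check.

Request:
{"method": "play_rows", "body": {"motion": [[[0,0,0,0,0,0],[0,0,0,0,0,0],[0,0,0,0,0,0],[0,0,0,0,0,0],[0,0,0,0,0,0],[0,0,0,0,0,0]]], "fingers": 0.06}}

```text
time_s: 39.98
position: [0.5078, 0.3346, 0.1697]
tcp_rot: [[0.988, 0.153, 0.0], [0.153, -0.988, 0.0], [0.0, -0.0, -1.0]]
force: [-0.3, -0.2, 0.5]
opening: 0.65
grasp_force: 0.0
```

Request:
{"method": "play_rows", "body": {"motion": [[[0,0,-0.0125,0,0,0],[0,0,-0.0375,0,0,0],[0,0,-0.075,0,0,0],[-0.025,0,-0.1063,0,0,0],[-0.0625,0,-0.1125,0,0,0],[-0.0875,0,-0.1125,0,0,0],[-0.0875,0,-0.1125,0,0,0],[-0.0875,0,-0.1125,0,0,0]]]}}

```text
time_s: 40.65
position: [0.438, 0.3239, 0.261]
tcp_rot: [[0.988, 0.154, 0.002], [0.154, -0.988, 0.001], [0.002, -0.0, -1.0]]
force: [-0.5, -0.6, -0.9]
opening: 0.691
grasp_force: 0.0
```

```bash
python3 - <<'E'
from h import *
c=snap('wrist'); ct=snap('top'); cs=snap('scene'); print(bot.read_state()['position'])
for n,z in (('weight',.15),('head_plate',.12),('foot_plate',.05)):
    for a in finder.outline_of('wrist',n): print(n,round(a['confidence'],2),a['pixels'].sum(),cen(a['pixels']),rect(c,a['pixels'],z))
for n,z in (('beam',.053),('round_stub',.06)):
    for a in finder.outline_of('top',n): print('top',n,rect(ct,a['pixels'],z))
im=np.vstack([np.hstack([cv2.resize(x['frame'],(400,300)) for x in (c,ct)]),np.hstack([cs['frame'][130:430,330:530],cs['frame'][130:430,80:280],np.zeros((300,400,3),np.uint8)])])
cv2.imwrite('pics/fin.png',im[:,:,::-1])
E
```

```text
[0.4399 0.3241 0.2601]
weight 0.59 3318 [325.4208 149.082 ] [507.9 334.4  47.3  46.8   8.8]
head_plate 0.97 2707 [325.732  112.2938] [534.1 338.2  49.8  27.6  97.9]
foot_plate 0.84 1508 [325.6693  88.4567] [563.9 343.5  49.2  16.4  98.8]
foot_plate 0.51 15475 [324.649  142.4469] [508.4 335.6 172.9 172.  122.8]
top beam [ 538.1 -316.   195.7   42.   105.3]
top beam [ 525.1 -372.7   35.2   15.3  105.2]
top round_stub [633.1 108.4  50.1  36.4 179.4]
```

View pics/fin.png

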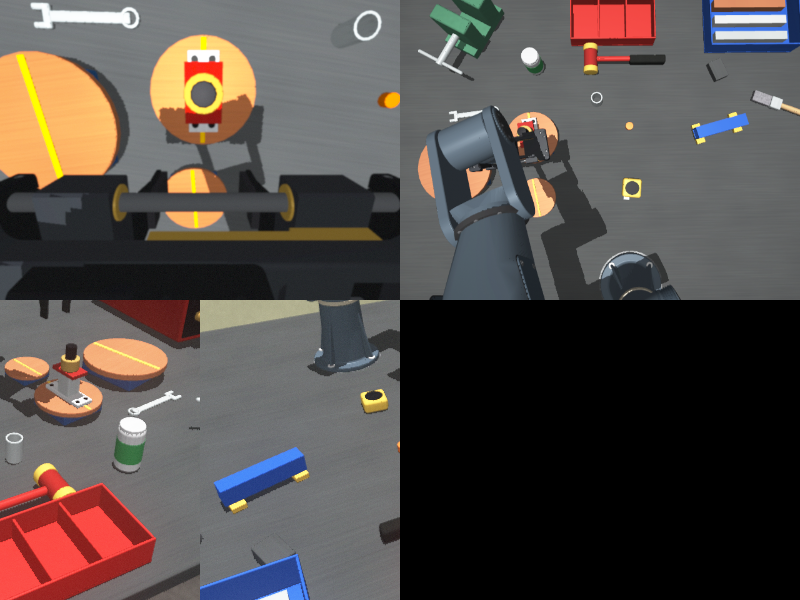

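The picture shows the stack complete: the weight at (203,94) sits centred on the head plate, the beam at (720,128) is unmoved, and the round stub still stands. Handing in.

```bash
python3 -c "
from rig import bot
print(bot.hand_in())"
```

```text
the job is handed in; nothing more can be done
None
```

The post is built on the middle-sized turntable as asked (foot plate, square stub, head plate, weight), each part centred to about 1 mm; the beam and the round stub showed no movement in the last pictures. It was handed in about 41 s into the 128 s limit, and no verdict was returned.

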